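# Glue hob: free the seized bolt, shift the pot, set the heat, warm the blocks

## Robot

A 6-joint arm with a two-finger parallel gripper is mounted at the origin on a cart in front of the work surface, level with it; the furniture and walls round the work are solid. World frame = base frame: x ahead of the robot, y to its left, z up, the work surface at z = 0. Lengths are in m, angles in rad, forces in N, time in s.
With the tool pointing down it reaches from about 0.25 to 0.775 m from the base axis. Payload 4 kg.
Tool frame: the origin (TCP) lies midway between the tips of the shut fingers; the grasp point (between the pads) lies 19 mm behind it; z points along the fingers, y is the line along which they close (so a half turn about z gives the same grasp; the last joint's range is limited). The gripper opens to 94 mm and grips with 3 to 60 N. Pads are 16 mm wide; open, the fingers measure 119 mm over their backs; the gripper's body (75 mm by 177 mm) begins 78 mm behind the grasp point.
Start: joints at [1.245, 0.087, 1.371, -0, 1.684, -0.103], TCP at [0.122, 0.536, 0.206] pointing down, gripper open.
Joint ranges: [-3.1, 3.1], [-0.76, 2.03], [0.27, 2.55], [-1.08, 4.22], [0.17, 2.65], [-2.57, 2.57]. Speed limits (rad/s): [2.79, 2.79, 3.14, 3.14, 3.14, 3.14].

## Interface

Orientations are given as [roll, pitch, yaw] about the fixed x, y, z axes, in that order (R = Rz(yaw) Ry(pitch) Rx(roll)).
In Python, from bench import robot gives the robot as it stands.
- The arm moves only by the tool servo_tool, never from a script. Its argument "moves" is a list of rows, each a list of 5 numbers: the shift along the tool's x, y, z in units of 25 mm (1.0 is 25 mm), then the turn about the tool's z in units of 6 degrees (1.0 is 6 degrees), then the closure, from 0 (fully open) to 1 (shut). In form: [[dx, dy, dz, yaw, gripper], ...]. A call has 1 to 10 rows; each row is the pose to reach, as a shift and turn from the pose commanded when the call began, along the tool's axes at that moment; what a row does not reach only later rows make up. A row lasts 1/12 s, in which the tool goes at most 41.7 mm and 7.16 degrees, less where a joint would pass 70% of its speed; a pose out of reach is approached as far as the arm can. A call with a gripper value outside its range is refused whole. The fingers move at their own pace and stop on an object; the grip force is fixed at half the most. Time passes only in rows, so rows that repeat a pose let the fingers close. It gives the time, the measured TCP pose, the force, the opening and the grip force at its end, in the units of the state.
- robot.get_obs(): the state, without advancing time (a new reading comes with each control period).
- robot.snapshot(name): name is "side" or "top" or "wrist"; returns a dict with "image" (480x640x3 uint8, blue, green, red), "fx", "fy", "cx", "cy" (pixels), "eye" and "orientation" of the camera in the world; the wrist camera has in their place "T_tool_cam" (4x4, takes a point from camera to tool coordinates, whose origin is the TCP and whose axes are the flange's). Camera axes: x right, y down, z forward; pixel columns grow to the right and rows downward; lengths in m; the calibration is good to about 2 mm. A picture is of the moment at which its call begins: read the wrist's pose just before it. There is no depth.
- robot.close_job(): hands the job in; it is judged then, once.
The state is a dict: "time": time; "joint_positions": joint angles; "qvel": joint speeds; "joint_torque": joint torques, N m; "tool_pos": TCP position; "ee_rot": TCP orientation; "wrist_force": force on the tool from outside, world axes, zero at the start; "wrist_torque": the same for the moment, N m; "width": finger opening in m; "finger_force": force on a finger pad.
Only numpy, scipy, OpenCV 4.12 (cv2) and the standard library are available. Lean on these libraries where they do the work, as an engineer would, in place of code of your own. Each camera call takes 0.05 s, during which the arm holds its last target. There are 200 camera calls.

## Task

Get the glue hob ready for a glue-up. The bolt that keeps the lidded glue pot on its parking ring is seized with rust and old glue: work it free with short full strokes out and back until it runs, draw it right out, slide the pot sideways, without lifting it, to the middle of the dark heating ring, and push the bolt fully home again behind it. Only then turn the ball dial until its pointer stands at the long mark, and lay every neck block flat on the parking side that the pot has left, side by side on the deck inside the rails, to warm.

Things in the scene. Friction and masses are not known exactly. Their poses are not given: they have to be found in the camera images.
- hob: Grey electric glue hob, a fixed flat box 240 (x) x 360 (y) x 55 mm with a steel deck. Origin: centre of its underside, deck at z = 55 mm; front to -x, y along its length. A 132 mm wide lane (x -20 to 112 mm) runs along y between steel rails 9 mm high, 8 mm wide, closed at y = +-172 mm. The strip in front of it (x -120 to -28) carries bolt and dial.
- parking_ring (a point): Centre, at deck height, of the thin ring (126 mm across) engraved flush in the lane on the hob's left (+y) side, where the pot stands at first; later the place for the neck blocks. Axes as the hob's. The clear lane here is 132 mm in x (+-66) and runs from 84 mm to the left (+y) of this point to the bolt's bar (10 mm thick), whose axis is 88 mm to its right.
- heating_ring (a point): Centre, at deck height, of the dark heating ring (126 mm across, flush) in the lane on the hob's right (-y) side, 176 mm from parking_ring. The pot must end here. Axes as the hob's.
- glue_pot: Lidded steel glue pot, 112 mm across (lid 117), 76 mm high to the lid, 0.8 kg; loose, but the lid is clipped on. Origin: centre of its underside. On top a black knob 31 mm across, from 87 to 109 mm above the origin, on a thinner neck. It slides on the deck with about 5 N; the bolt's bar, sticking 52 mm into the lane when home, stops it.
- bolt_grip (a point): Point in the bolt's upright round grip, 45 mm above the deck. The grip is 15 mm thick, with a rounded head 19 mm thick from 48 to 64 mm above the deck; nothing beside it is higher than 20 mm above the deck. It moves with the bolt: at hob x = -45 mm when home, -105 mm when drawn.
- bolt (a joint): Travel of the slide bolt between the rings, in m: 0 home, 0.060 drawn right out, towards hob -x. It starts stuck 10 mm out. Seized: a pull stops dead at 11 to 27 mm, then 2 mm farther each time, if the bolt was pushed back home (under 1.5 mm) before it; after 2 to 5 such stopped pulls it runs freely in and out. Moving it takes 4 to 12 N; pulling harder does not free it.
- dial_ball (a point): Centre of the dial's smooth black ball, 48 mm across, 50 mm above the deck, on a thin upright stem over a black disc 62 mm across. Fingers that do not reach its widest part slip off it.
- dial (a joint): Angle of the ball dial in rad: 0 off (white pointer on its black disc to hob -y), growing clockwise from above to 2.4. The long mark is at 1.57 (pointer to hob -x, the front); the other marks are short. It stays where it is left and takes about 0.25 N m.
- neck_block_1: Reddish brown drilled wooden neck block, 66 x 42 x 36 mm, 75 g, loose. Origin: centre of its underside; x along the 66 mm, y along the 42 mm. Up to four lie on the bench to the right, whose right edge is at world y = -0.27 m; those not there read None.
- neck_block_2: Neck block like neck_block_1.
- neck_block_3: Neck block like neck_block_1.
- neck_block_4: Neck block like neck_block_1.
- cork_block: Cork sanding block 55 x 86 x 32 mm lying among the neck blocks (origin under its centre, y along the 86 mm); not needed.
- tape_black: Roll of black tape, 58 mm across, 19 mm high, lying among the neck blocks (origin under its centre); not needed.
- post_foot (a point): Foot of a tall dark post (about 45 mm square, 1.5 m high, leaning slightly towards the robot) that stands fixed on the bench just behind the hob's right end, between the hob and the neck blocks: keep gripper and arm clear of it when swinging across.
There are look-alikes about, which are no part of the job. What is shaped like the neck_block_3 but purple is not meant.

How it is judged:
On the way, in this order (a step that is already met when the one before it is completed fails the run):
1. the seized bolt has been worked free and drawn out of the lane (over 54 mm) (value of joint bolt above 0.054 m), for 0.2 s.
2. the pot stands on the heating ring (horizontal distance between glue_pot and heating_ring below 0.012 m and linear speed of glue_pot below 0.01 m/s), for 0.2 s.
3. the bolt has been pushed home again behind the pot (under 4 mm) (value of joint bolt below 0.004 m), for 0.2 s.
4. the dial's pointer stands at the long mark (within 0.15 rad) (value of joint dial between 1.42 and 1.72 rad), for 0.2 s.
At the end, for the whole second after the job is handed in: Bolt home (under 4 mm), dial within 0.15 rad of the long mark, pot upright within 12 mm of the heating ring's centre, and every neck block present at rest, lying flat on a face on the hob's deck inside the lane on the parking side (origin within 66 mm in hob x, 84 mm in hob y of the ring) (all of step 4 and value of joint bolt below 0.004 m and horizontal distance between glue_pot and heating_ring below 0.012 m and angle between glue_pot's own z axis and vertical below 0.05 rad and x of neck_block_1 in the frame of parking_ring between -0.066 and 0.066 m and y of neck_block_1 in the frame of parking_ring between -0.084 and 0.084 m and contact force between each of neck_block_1, neck_block_2, neck_block_3, neck_block_4 and hob above 0.1 N and linear speed of each of neck_block_1, neck_block_2, neck_block_3, neck_block_4 below 0.02 m/s and (angle between neck_block_1's own z axis and vertical below 0.12 rad or angle between neck_block_1's own z axis and vertical above 3.02 rad or angle between neck_block_1's own x axis and vertical below 0.12 rad or angle between neck_block_1's own x axis and vertical above 3.02 rad or angle between neck_block_1's own y axis and vertical below 0.12 rad or angle between neck_block_1's own y axis and vertical above 3.02 rad) and x of neck_block_2 in the frame of parking_ring between -0.066 and 0.066 m and y of neck_block_2 in the frame of parking_ring between -0.084 and 0.084 m and (angle between neck_block_2's own z axis and vertical below 0.12 rad or angle between neck_block_2's own z axis and vertical above 3.02 rad or angle between neck_block_2's own x axis and vertical below 0.12 rad or angle between neck_block_2's own x axis and vertical above 3.02 rad or angle between neck_block_2's own y axis and vertical below 0.12 rad or angle between neck_block_2's own y axis and vertical above 3.02 rad) and x of neck_block_3 in the frame of parking_ring between -0.066 and 0.066 m and y of neck_block_3 in the frame of parking_ring between -0.084 and 0.084 m and (angle between neck_block_3's own z axis and vertical below 0.12 rad or angle between neck_block_3's own z axis and vertical above 3.02 rad or angle between neck_block_3's own x axis and vertical below 0.12 rad or angle between neck_block_3's own x axis and vertical above 3.02 rad or angle between neck_block_3's own y axis and vertical below 0.12 rad or angle between neck_block_3's own y axis and vertical above 3.02 rad) and x of neck_block_4 in the frame of parking_ring between -0.066 and 0.066 m and y of neck_block_4 in the frame of parking_ring between -0.084 and 0.084 m and (angle between neck_block_4's own z axis and vertical below 0.12 rad or angle between neck_block_4's own z axis and vertical above 3.02 rad or angle between neck_block_4's own x axis and vertical below 0.12 rad or angle between neck_block_4's own x axis and vertical above 3.02 rad or angle between neck_block_4's own y axis and vertical below 0.12 rad or angle between neck_block_4's own y axis and vertical above 3.02 rad)); the robot touches nothing.
It fails at once if the pot is lifted more than 6 mm off the deck (z of glue_pot in the frame of hob above 0.061 m).
It fails at once if the pot is tipped by more than 0.2 rad (angle between glue_pot's own z axis and vertical above 0.2 rad).
Of neck_block_1, neck_block_2, neck_block_3, neck_block_4 only 2 to 4 are there at a start; the rules pass over those that are not, and their reading is None.
At some moment in a run one of neck_block_1, neck_block_2, neck_block_3, neck_block_4 may be knocked a few centimetres aside while the robot is not near it.
Once in a run the grip may slacken for a moment while it holds something.
It also fails if it takes over 210 s, if anything falls off the work surface, if the arm or the gripper's body presses on something with over 40 N, if the wrist force passes 120 N, or if a joint passes its speed limit or range.

## Working session

There is one attempt and no reset: what is moved stays moved. The work goes in short steps, Python scripts to look and compute and a tool call to move; the robot and the scene stay as the last step left them, time stands still between calls to the robot, and variables do not carry over. Pictures are saved under pics/ and viewed, at most 14 in all, crops included, and the job is handed in when it is done.

Besides the shell and the picture viewer there is one more tool, called after "Request:" in YAML: its name, and indented under it one key for each argument. servo_tool: Moves the arm, as the interface text tells. Its arguments: {"type":"object","properties":{"moves":{"type":"array"}},"required":["moves"]}

```bash
mkdir -p pics; ls; python3 - <<'E'
from bench import robot
import cv2,pickle
o=robot.get_obs();print(o)
d={}
for n in ("side","top","wrist"):
    s=robot.snapshot(n);d[n]=s;cv2.imwrite(f"pics/{n}0.png",s["image"])
    print(n,{k:v for k,v in s.items() if k!="image"})
pickle.dump((o,d),open("s0.pkl","wb"))
E
```

```text
pics
{'time': 0.0, 'joint_positions': array([ 1.24491811e+00,  8.79475461e-02,  1.37222955e+00, -1.05766685e-05,
        1.68360376e+00, -1.03097984e-01]), 'qvel': array([ 0.00045889,  0.00055403,  0.00100647,  0.00194667, -0.00151832,
        0.00082916]), 'joint_torque': array([-5.03090416e-05, -3.40176845e+01, -3.02432263e+01,  7.18780607e-02,
        3.28722631e-02, -1.97689506e-04]), 'tool_pos': array([0.12134965, 0.53588692, 0.20432079]), 'ee_rot': array([-3.13941499e+00, -2.14743566e-04,  2.91881101e+00]), 'wrist_force': array([-0.10111318, -0.47338935,  0.88429831]), 'wrist_torque': array([-0.03786189,  0.00721158,  0.01884579]), 'finger_force': 0.0, 'width': 0.09427070634096689}
side {'fx': 535.4649047524508, 'fy': 535.4649047524508, 'cx': 316.38679034650596, 'cy': 240.17695347337872, 'eye': array([ 0.06449673, -0.20105081,  0.99008143]), 'orientation': array([-2.59677132,  0.01210499, -0.97604418])}
top {'fx': 569.4305604742403, 'fy': 569.4305604742403, 'cx': 317.35448779930147, 'cy': 234.44382427288812, 'eye': array([0.41137119, 0.10142799, 1.34611169]), 'orientation': array([-3.05679491,  0.01763597, -1.56197196])}
wrist {'fx': 383.37175868424856, 'fy': 383.37175868424856, 'cx': 318.1467733950543, 'cy': 237.91988740366682, 'T_tool_cam': array([[-5.39645924e-05, -9.67515610e-01, -2.52811276e-01,
         7.20033580e-02],
       [ 9.99999996e-01, -7.01599374e-05,  5.50459720e-05,
        -2.07212291e-04],
       [-7.09950605e-05, -2.52811272e-01,  9.67515610e-01,
        -1.79203769e-01],
       [ 0.00000000e+00,  0.00000000e+00,  0.00000000e+00,
         1.00000000e+00]])}
```

View pics/top0.png

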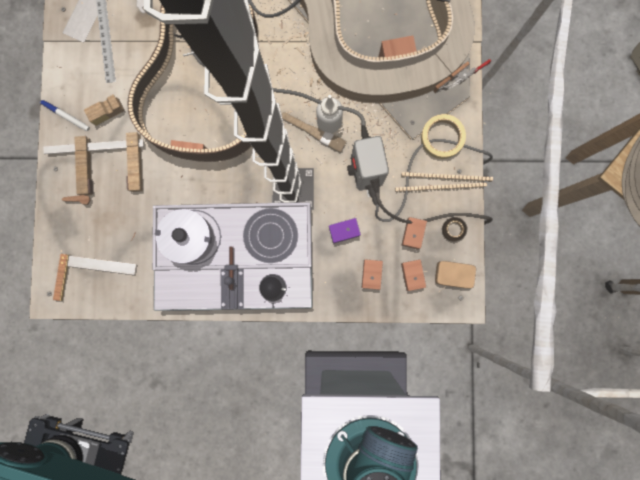

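View pics/side0.png

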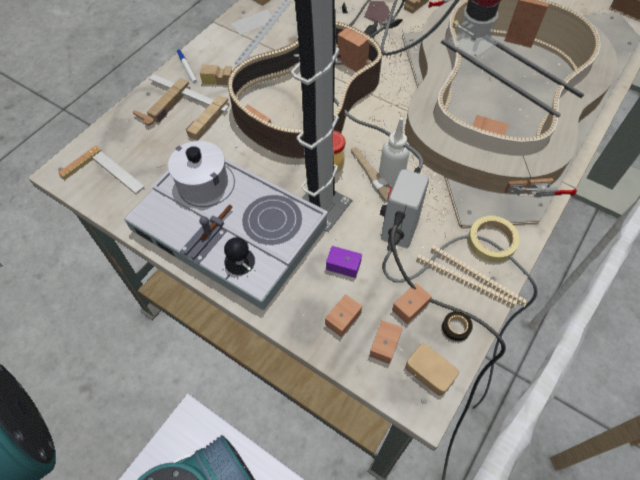

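Top view: hob at (153–313, 203–311), pot (185,238), bolt (232,285), ball (272,288), three reddish blocks at (414,233), (373,274), (413,275). Look-alikes: the purple block (345,230), the cork block (456,275), reddish pieces inside the guitar body (398,46), (186,146), the black tape (454,229). In the side view the blocks are at (344,314), (412,302), (386,341). The post foot is near (300,185) in the top view.

```bash
cat > h.py <<'E'
import numpy as np,cv2,pickle
from scipy.spatial.transform import Rotation as Ro
def campose(s,o=None):
    if 'eye' in s: return np.array(s['eye']),Ro.from_euler('xyz',s['orientation']).as_matrix()
    R=Ro.from_euler('xyz',o['ee_rot']).as_matrix();T=s['T_tool_cam']
    return o['tool_pos']+R@T[:3,3],R@T[:3,:3]
def ray(s,px,o=None):
    e,R=campose(s,o);d=R@np.array([(px[0]-s['cx'])/s['fx'],(px[1]-s['cy'])/s['fy'],1.]);return e,d/np.linalg.norm(d)
def onz(s,px,z,o=None):
    e,d=ray(s,px,o);return e+d*(z-e[2])/d[2]
def tri(rs):
    A=sum(np.eye(3)-np.outer(d,d) for e,d in rs);b=sum((np.eye(3)-np.outer(d,d))@e for e,d in rs)
    p=np.linalg.solve(A,b);return p,max(np.linalg.norm((np.eye(3)-np.outer(d,d))@(p-e)) for e,d in rs)
def proj(s,p,o=None):
    e,R=campose(s,o);c=R.T@(np.array(p)-e);return np.array([c[0]/c[2]*s['fx']+s['cx'],c[1]/c[2]*s['fy']+s['cy']])
def blobs(mask,amin=60):
    n,l,st,c=cv2.connectedComponentsWithStats(mask.astype(np.uint8))
    return [(c[i].round(1),st[i].tolist()) for i in range(1,n) if st[i][4]>=amin]
E
python3 - <<'E'
from h import *
o,d=pickle.load(open("s0.pkl","rb"))
for n in('top','side'):
    s=d[n];hsv=cv2.cvtColor(s['image'],cv2.COLOR_BGR2HSV)
    m=cv2.inRange(hsv,(3,100,100),(13,200,255))
    print(n,'red');[print(c,st,onz(s,c,.018).round(3)) for c,st in blobs(m,80)]
    v=hsv[...,2]<45
    print('dark');[print(c,st) for c,st in blobs(v,60)]
a=d['top']['image'][195:320,145:325];b=d['side']['image'][135:310,120:330]
A=cv2.resize(a,(720,500//1)) if 0 else cv2.resize(a,None,fx=2.2,fy=2.2,interpolation=2)
B=cv2.resize(b,None,fx=1.88,fy=1.88,interpolation=2)
H=max(A.shape[0],B.shape[0]);P=lambda x:cv2.copyMakeBorder(x,0,H-x.shape[0],0,0,0)
w=np.hstack([P(A),P(B)]);print(w.shape,A.shape);cv2.imwrite('pics/hob.png',w[:600,:800])
E
```

```text
top red
[398.2  46.3] [382, 37, 33, 19, 467] [ 0.979 -0.064  0.018]
[186.4 144.5] [172, 141, 31, 7, 126] [0.737 0.44  0.018]
[414.1 232.9] [403, 218, 23, 30, 434] [ 0.529 -0.1    0.018]
[ 59.6 278.5] [54, 255, 13, 45, 227] [0.416 0.729 0.018]
[371.7 274. ] [363, 261, 19, 28, 431] [ 0.433 -0.001  0.018]
[413.4 274.8] [403, 261, 22, 29, 455] [ 0.432 -0.098  0.018]
dark
[182.7   5.5] [161, 0, 42, 13, 461]
[204.3  36.4] [177, 18, 50, 38, 869]
[ 49.4 425.8] [42, 420, 20, 12, 61]
[ 70.5 444.8] [50, 435, 32, 27, 233]
[ 27.6 452. ] [0, 443, 63, 20, 807]
[109.3 460.3] [95, 447, 30, 27, 484]
side red
[534.9   2.3] [519, 0, 29, 7, 88] [1.559 0.064 0.018]
[352.2  37.1] [338, 28, 30, 19, 277] [1.142 0.423 0.018]
[490.1 124.8] [474, 116, 33, 18, 327] [ 1.051 -0.029  0.018]
[412.4 301.3] [394, 285, 37, 34, 588] [ 0.534 -0.099  0.018]
[343.3 313.8] [326, 296, 35, 36, 622] [0.435 0.    0.018]
[385.7 339.8] [371, 322, 30, 38, 583] [ 0.435 -0.095  0.018]
dark
[286.7  51.1] [233, 0, 82, 93, 1978]
[334.   29.8] [333, 0, 7, 53, 107]
[480.6  11. ] [467, 0, 31, 20, 373]
[372.  53.] [369, 45, 8, 15, 77]
[308.8 112.3] [302, 82, 14, 62, 688]
[254.  128.8] [234, 109, 43, 34, 135]
[311.3 168.4] [304, 147, 14, 45, 440]
[193.6 156.4] [187, 150, 13, 13, 95]
[314.5 199.3] [309, 195, 11, 11, 70]
[236.2 256.6] [225, 238, 24, 36, 566]
[451.8 333.8] [442, 321, 25, 20, 136]
[478.4 385.1] [449, 339, 56, 110, 240]
[ 23.3 418. ] [0, 366, 54, 98, 2535]
(329, 791, 3) (275, 396, 3)
```

View pics/hob.png

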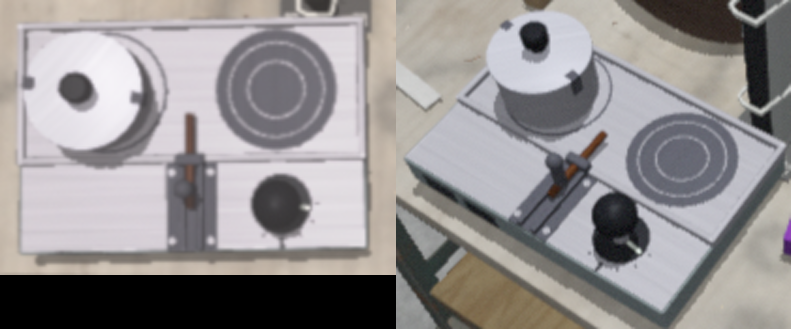

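The crop shows the knob at top px (179,235), bolt head ~(229,280), ball ~(273,288) with its pointer to the right (off), heating ring ~(270,235). In the side view these are at (194,154), (205,221), (236,250), (272,218). I'll triangulate them.

```bash
python3 - <<'E'
from h import *
o,d=pickle.load(open("s0.pkl","rb"));t,s=d['top'],d['side']
def dk(S,box,th):
    x0,y0,x1,y1=box;g=cv2.cvtColor(S['image'],cv2.COLOR_BGR2GRAY)[y0:y1,x0:x1]
    b=max(blobs(g<th,10),key=lambda q:q[1][4]);return b[0]+[x0,y0],b[1]
for n,bt,tt,bs,ts in [('knob',(165,220,195,250),90,(180,140,208,170),70),('ring',(243,207,300,265),150,(240,190,303,246),150),
   ('ball',(257,274,289,302),62,(222,236,250,265),45),('head',(222,275,238,289),75,(198,214,213,228),75)]:
    a,sa=dk(t,bt,tt);b,sb=dk(s,bs,ts);p,e=tri([ray(t,a),ray(s,b)]);print(n,a,sa,b,sb,p.round(4),round(e,4))
# hob deck outline in top by brightness and low saturation
hsv=cv2.cvtColor(t['image'],cv2.COLOR_BGR2HSV)
for S,box in ((t,(140,190,330,325)),):
    x0,y0,x1,y1=box;m=((hsv[...,1]<30)&(hsv[...,2]>120))[y0:y1,x0:x1].astype(np.uint8)
    m=cv2.morphologyEx(m,cv2.MORPH_OPEN,np.ones((3,3)))
    c=max(cv2.findContours(m,0,2)[0],key=cv2.contourArea)+np.array([x0,y0]);r=cv2.minAreaRect(c);bx=cv2.boxPoints(r);print(r)
    W=[onz(t,q,.055)[:2] for q in bx];print(np.round(W,4),np.round(np.mean(W,0),4),[round(float(np.linalg.norm(W[i]-W[i-1])),3) for i in range(4)],[round(float(np.degrees(np.arctan2(*(W[i]-W[i-1])[::-1]))),2) for i in range(4)])
E
```

```text
knob [179.2 234.8] [8, 9, 14, 13, 141] [193.3 154.3] [6, 7, 15, 16, 177] [0.51   0.4154 0.1516] 0.0002
ring [270.1 235. ] [0, 0, 55, 56, 2255] [272.2 218.8] [2, 0, 61, 55, 2395] [0.5192 0.2325 0.0553] 0.0005
ball [270.9 288.4] [4, 4, 20, 21, 272] [236.2 251.9] [3, 2, 24, 27, 467] [0.3984 0.2246 0.0984] 0.0003
head [231.6 284.3] [7, 3, 6, 11, 39] [205.5 224.4] [3, 6, 10, 8, 51] [0.4075 0.3076 0.1129] 0.0015
((237.10772705078125, 251.67568969726562), (122.17765808105469, 174.20315551757812), 89.0759506225586)
[[0.6162 0.5137]
 [0.6251 0.1127]
 [0.3474 0.106 ]
 [0.3373 0.4997]] [0.4815 0.308 ] [0.279, 0.401, 0.278, 0.394] [2.87, -88.73, -178.63, 91.47]
```

```bash
cat >> h.py <<'E'
def go(o,p,yaw):
    "units dx dy dz turn from the measured pose o to TCP p, pointing down, yaw"
    R=Ro.from_euler('xyz',o['ee_rot']).as_matrix();d=R.T@(np.array(p)-o['tool_pos'])/.025
    dy=(yaw-o['ee_rot'][2]+np.pi)%(2*np.pi)-np.pi
    return np.append(d,-np.degrees(dy)/6).round(2)
E
python3 - <<'E'
from h import *
from bench import robot
o=robot.get_obs();print(go(o,(.416,.318,.25),1.595))
_,d=pickle.load(open("s0.pkl","rb"));print(onz(d['top'],(300,190),0),onz(d['side'],(328,205),0))
E
```

```text
[-13.42  -5.9   -1.81  12.64]
[0.63189241 0.16860267 0.        ] [0.64596698 0.17519624 0.        ]
```

Request:
servo_tool:
  moves:
    - [-3, -1.5, -1.8, 1.2, 0]
    - [-6, -2.5, -1.8, 2.4, 0]
    - [-9, -4, -1.8, 3.6, 0]
    - [-12, -5.2, -1.8, 4.8, 0]
    - [-13.4, -5.9, -1.8, 6, 0]
    - [-13.4, -5.9, -1.8, 7.2, 0]
    - [-13.4, -5.9, -1.8, 8.4, 0]
    - [-13.4, -5.9, -1.8, 9.6, 0]
    - [-13.4, -5.9, -1.8, 10.8, 0]
    - [-13.4, -5.9, -1.8, 12, 0]

```text
time: 0.98
tool_pos: [0.4206, 0.314, 0.2498]
ee_rot: [3.14, 0.003, 1.654]
wrist_force: [-0.2, -0.1, -0.4]
width: 0.0942
finger_force: 0.0
```

```bash
python3 - <<'E'
from h import *
from bench import robot
o=robot.get_obs();s=robot.snapshot('wrist');pickle.dump((o,s),open('w1.pkl','wb'));cv2.imwrite('pics/w1.png',s['image']);print(o['tool_pos'],o['ee_rot'])
E
```

```text
[0.42057583 0.31395121 0.24979715] [3.14006850e+00 3.02174808e-03 1.65420522e+00]
```

View pics/w1.png

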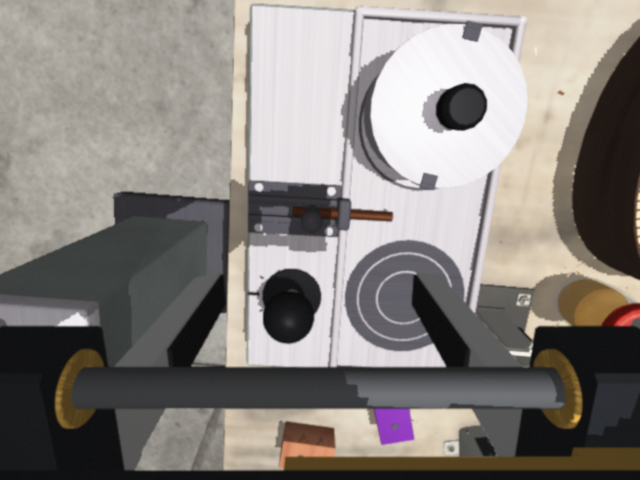

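Wrist view: bolt head at ~(311,219), ball (289,316), knob (464,106), heating ring (405,295), purple decoy at (395,425). Triangulating those with the top and side views.

```bash
python3 - <<'E'
from h import *
_,d=pickle.load(open("s0.pkl","rb"));t,s=d['top'],d['side'];o,w=pickle.load(open('w1.pkl','rb'))
g=cv2.cvtColor(w['image'],cv2.COLOR_BGR2GRAY)
def dk(box,th):
    x0,y0,x1,y1=box;b=max(blobs(g[y0:y1,x0:x1]<th,10),key=lambda q:q[1][4]);return b[0]+[x0,y0],b[1]
k,a=dk((430,75,495,140),70);print('knob',k,a)
print(tri([ray(w,k,o),ray(t,(179.2,234.8))]),tri([ray(w,k,o),ray(t,(179.2,234.8)),ray(s,(193.3,154.3))]))
b=np.array([289,316.]);c=cv2.HoughCircles(g[280:350,250:330],3,1,50,param1=80,param2=12,minRadius=20,maxRadius=32);print('ball',c)
if c is not None: b=c[0,0,:2]+[250,280]
print(tri([ray(w,b,o),ray(t,(270.9,288.4))]),tri([ray(w,b,o),ray(s,(236.2,251.9))]))
r,a=dk((340,235,420,355),150);print(r,a)
# ring ellipse from contour
m=(g<150).astype(np.uint8);m[:,:335]=0;m[:238]=0;m[352:]=0;m[:,412:]=0;c=max(cv2.findContours(m,0,1)[0],key=cv2.contourArea)
p=c[:,0];p=p[(p[:,0]<410)&(p[:,0]>337)];e=cv2.fitEllipse(p[p[:,1]>0]);print('ring',e,onz(w,e[0],.055,o))
# head
print(np.round(g[205:235,296:328:2],0))
for z in(.1,.111): print('head',onz(w,(311,219),z,o))
# deck front edge / rails: intensity lines
W=lambda q:onz(w,q,.055,o)[:2].round(4)
for row in(40,80,120,340,360):
    x=g[row].astype(int);print(row,[ (i,x[i]) for i in range(238,262,1)][::2])
E
```

```text
knob [460.9 106.8] [6, 9, 50, 46, 1802]
(array([0.50941428, 0.41406269, 0.15796197]), np.float64(0.00019369038419462403)) (array([0.51028362, 0.41491885, 0.15258727]), np.float64(0.001066292576006245))
ball [[[36.5 37.5 25.7]]]
(array([0.39923228, 0.22401719, 0.10610916]), np.float64(0.0009619102134171463)) (array([0.39871336, 0.22240789, 0.10172381]), np.float64(0.0014108450894715274))
[392.7 297. ] [19, 19, 61, 85, 4101]
ring ((391.3993225097656, 297.066162109375), (60.49709701538086, 77.39630889892578), 4.479146480560303) [0.50624049 0.23074628 0.055     ]
[[ 47  48  48  45  48  45  43  39  37  37  45  51  45  46  48  47]
 [ 38  40  40  40  41  42  38  34  32  33  40  49  45  47  47  49]
 [ 30  30  30  34  34  35  34  33  33  31  34  39  40  41  42  44]
 [ 30  30  29  31  30  31  32  32  32  31  31  34  32  34  34  35]
 [ 33  33  33  32  31  31  31  32  33  32  32  30  30  30  29  29]
 [ 32  35  34  34  34  33  32  32  35  33  31  31  32  33  30  29]
 [ 35  35  36  35  35  31  34  36  34  36  32  32  34  34  36  33]
 [ 34  34  36  35  35  33  39  39  39  37  35  33  35  37  38  36
[... 2199 characters left out ...]
4(143)), (248, np.int64(126)), (250, np.int64(151)), (252, np.int64(222)), (254, np.int64(227)), (256, np.int64(225)), (258, np.int64(228)), (260, np.int64(230))]
340 [(238, np.int64(214)), (240, np.int64(213)), (242, np.int64(213)), (244, np.int64(188)), (246, np.int64(138)), (248, np.int64(187)), (250, np.int64(223)), (252, np.int64(223)), (254, np.int64(224)), (256, np.int64(227)), (258, np.int64(227)), (260, np.int64(227))]
360 [(238, np.int64(207)), (240, np.int64(206)), (242, np.int64(207)), (244, np.int64(207)), (246, np.int64(175)), (248, np.int64(192)), (250, np.int64(223)), (252, np.int64(220)), (254, np.int64(223)), (256, np.int64(227)), (258, np.int64(224)), (260, np.int64(227))]
```

```bash
python3 - <<'E'
from h import *
from bench import robot
o,w=pickle.load(open('w1.pkl','rb'))
W=lambda q:onz(w,q,.055,o)[:2]
a,b=W((250.5,40)),W((247.2,340));v=a-b;print(a,b,np.degrees(np.arctan2(v[1],v[0])),'ring',W((405,295)),proj(w,(.5192,.2325,.055),o))
o=robot.get_obs();print(go(o,(.4155,.318,.11),1.595),go(o,(.4155,.318,.083),1.595))
E
```

```text
[0.34917161 0.46451168] [0.35692119 0.16788961] 91.49657528646848 ring [0.52016882 0.23425459] [403.85086068 296.47309471]
[ 0.1  -0.1   5.59  0.55] [ 0.1  -0.1   6.67  0.55]
```

Request:
servo_tool:
  moves:
    - [0.1, -0.1, 1.5, 0.5, 0]
    - [0.1, -0.1, 3, 0.5, 0]
    - [0.1, -0.1, 4.5, 0.5, 0]
    - [0.1, -0.1, 5.6, 0.5, 0]
    - [0.1, -0.1, 6.2, 0.5, 0]
    - [0.1, -0.1, 6.6, 0.5, 0]
    - [0.1, -0.1, 6.6, 0.5, 0.3]
    - [0.1, -0.1, 6.6, 0.5, 0.6]
    - [0.1, -0.1, 6.6, 0.5, 1]
    - [0.1, -0.1, 6.6, 0.5, 1]

```text
time: 1.87
tool_pos: [0.414, 0.3217, 0.0876]
ee_rot: [3.138, -0.002, 1.617]
wrist_force: [0.1, -0.3, -0.3]
width: 0.0707
finger_force: 0.0
```

Request:
servo_tool:
  moves:
    - [0, 0, 0, 0, 1]
    - [0, 0, 0, 0, 1]
    - [0, 0, 0, 0, 1]
    - [0, 0, 0, 0, 1]
    - [0, 0, 0, 0, 1]
    - [0, 0, 0, 0, 1]

```text
time: 2.37
tool_pos: [0.4129, 0.3208, 0.0855]
ee_rot: [3.142, -0.0, 1.616]
wrist_force: [-0.4, -0.0, 0.8]
width: 0.0309
finger_force: 0.0
```

Request:
servo_tool:
  moves:
    - [-0.1, 0.1, 0.1, 0.2, 1]
    - [-0.1, 0.1, 0.1, 0.2, 1]
    - [-0.1, 0.1, 0.1, 0.2, 1]
    - [-0.1, 0.1, 0.1, 0.2, 1]
    - [-0.1, 0.1, 0.1, 0.2, 1]
    - [-0.1, 0.1, 0.1, 0.2, 1]

```text
time: 2.87
tool_pos: [0.415, 0.3179, 0.0824]
ee_rot: [-3.14, 0.001, 1.596]
wrist_force: [-2.3, -0.9, -1.9]
width: 0.0143
finger_force: 30.0
```

Request:
servo_tool:
  moves:
    - [0, 0.1, 0, 0, 1]
    - [0, 0.2, 0, 0, 1]
    - [0, 0.3, 0, 0, 1]
    - [0, 0.4, 0, 0, 1]
    - [0, 0.45, 0, 0, 1]
    - [0, 0.45, 0, 0, 1]

```text
time: 3.37
tool_pos: [0.4249, 0.3182, 0.0824]
ee_rot: [-3.136, 0.001, 1.596]
wrist_force: [-8.0, -2.3, 1.2]
width: 0.0144
finger_force: 30.0
```

Request:
servo_tool:
  moves:
    - [0, 0.05, 0, 0, 1]
    - [0, 0.1, 0, 0, 1]
    - [0, 0.1, 0, 0, 1]
    - [0, 0.1, 0, 0, 1]

```text
time: 3.7
tool_pos: [0.4249, 0.3182, 0.0824]
ee_rot: [-3.131, 0.002, 1.596]
wrist_force: [-13.5, -3.8, 4.0]
width: 0.0139
finger_force: 30.0
```

Request:
servo_tool:
  moves:
    - [0, -0.1, 0, 0, 1]
    - [0, -0.2, 0, 0, 1]
    - [0, -0.3, 0, 0, 1]
    - [0, -0.4, 0, 0, 1]
    - [0, -0.5, 0, 0, 1]
    - [0, -0.6, 0, 0, 1]
    - [0, -0.7, 0, 0, 1]
    - [0, -0.7, 0, 0, 1]

```text
time: 4.37
tool_pos: [0.4113, 0.3178, 0.0825]
ee_rot: [-3.141, 0.001, 1.595]
wrist_force: [2.3, -2.9, -8.3]
width: 0.0143
finger_force: 30.0
```

Request:
servo_tool:
  moves:
    - [0, -0.1, 0, 0, 1]
    - [0, -0.2, 0, 0, 1]
    - [0, -0.3, 0, 0, 1]
    - [0, -0.4, 0, 0, 1]
    - [0, -0.5, 0, 0, 1]
    - [0, -0.5, 0, 0, 1]
    - [0, -0.5, 0, 0, 1]

```text
time: 4.95
tool_pos: [0.4018, 0.3176, 0.0825]
ee_rot: [3.136, 0.001, 1.595]
wrist_force: [10.6, -2.0, -12.9]
width: 0.0143
finger_force: 30.0
```

Request:
servo_tool:
  moves:
    - [0, -0.1, 0, 0, 1]
    - [0, -0.2, 0, 0, 1]
    - [0, -0.2, 0, 0, 1]
    - [0, -0.2, 0, 0, 1]

```text
time: 5.28
tool_pos: [0.4015, 0.3176, 0.0825]
ee_rot: [3.126, -0.0, 1.594]
wrist_force: [23.4, -1.1, -20.4]
width: 0.0138
finger_force: 30.0
```

Request:
servo_tool:
  moves:
    - [0, 0.2, 0, 0, 1]
    - [0, 0.4, 0, 0, 1]
    - [0, 0.6, 0, 0, 1]
    - [0, 0.8, 0, 0, 1]
    - [0, 1, 0, 0, 1]
    - [0, 1.2, 0, 0, 1]
    - [0, 1.35, 0, 0, 1]
    - [0, 1.4, 0, 0, 1]
    - [0, 1.4, 0, 0, 1]

```text
time: 6.03
tool_pos: [0.4248, 0.3182, 0.0825]
ee_rot: [-3.131, 0.002, 1.596]
wrist_force: [-8.4, -4.3, -2.2]
width: 0.0146
finger_force: 30.0
```

Request:
servo_tool:
  moves:
    - [0, -0.2, 0, 0, 1]
    - [0, -0.4, 0, 0, 1]
    - [0, -0.6, 0, 0, 1]
    - [0, -0.8, 0, 0, 1]
    - [0, -1, 0, 0, 1]
    - [0, -1.2, 0, 0, 1]
    - [0, -1.4, 0, 0, 1]
    - [0, -1.5, 0, 0, 1]
    - [0, -1.5, 0, 0, 1]

```text
time: 6.78
tool_pos: [0.3994, 0.3176, 0.0825]
ee_rot: [3.124, -0.0, 1.594]
wrist_force: [23.8, -1.7, -21.4]
width: 0.0144
finger_force: 30.0
```

Request:
servo_tool:
  moves:
    - [0, 0.2, 0, 0, 1]
    - [0, 0.4, 0, 0, 1]
    - [0, 0.6, 0, 0, 1]
    - [0, 0.8, 0, 0, 1]
    - [0, 1, 0, 0, 1]
    - [0, 1.2, 0, 0, 1]
    - [0, 1.4, 0, 0, 1]
    - [0, 1.5, 0, 0, 1]
    - [0, 1.5, 0, 0, 1]

```text
time: 7.53
tool_pos: [0.4248, 0.3182, 0.0825]
ee_rot: [-3.131, 0.002, 1.596]
wrist_force: [-8.6, -3.9, -2.8]
width: 0.0141
finger_force: 30.0
```

Request:
servo_tool:
  moves:
    - [0, -0.2, 0, 0, 1]
    - [0, -0.4, 0, 0, 1]
    - [0, -0.6, 0, 0, 1]
    - [0, -0.8, 0, 0, 1]
    - [0, -1, 0, 0, 1]
    - [0, -1.2, 0, 0, 1]
    - [0, -1.4, 0, 0, 1]
    - [0, -1.6, 0, 0, 1]
    - [0, -1.6, 0, 0, 1]

```text
time: 8.28
tool_pos: [0.3973, 0.3175, 0.0825]
ee_rot: [3.122, -0.0, 1.595]
wrist_force: [24.4, -1.8, -22.1]
width: 0.0141
finger_force: 30.0
```

Third stop (27.5 mm). Continuing.

Request:
servo_tool:
  moves:
    - [0, 0.2, 0, 0, 1]
    - [0, 0.4, 0, 0, 1]
    - [0, 0.6, 0, 0, 1]
    - [0, 0.8, 0, 0, 1]
    - [0, 1, 0, 0, 1]
    - [0, 1.2, 0, 0, 1]
    - [0, 1.4, 0, 0, 1]
    - [0, 1.6, 0, 0, 1]
    - [0, 1.6, 0, 0, 1]

```text
time: 9.03
tool_pos: [0.4248, 0.3182, 0.0825]
ee_rot: [-3.131, 0.002, 1.596]
wrist_force: [-8.9, -4.7, -1.5]
width: 0.0141
finger_force: 30.0
```

Request:
servo_tool:
  moves:
    - [0, -0.2, 0, 0, 1]
    - [0, -0.4, 0, 0, 1]
    - [0, -0.6, 0, 0, 1]
    - [0, -0.8, 0, 0, 1]
    - [0, -1, 0, 0, 1]
    - [0, -1.2, 0, 0, 1]
    - [0, -1.4, 0, 0, 1]
    - [0, -1.6, 0, 0, 1]
    - [0, -1.7, 0, 0, 1]
    - [0, -1.7, 0, 0, 1]

```text
time: 9.87
tool_pos: [0.3865, 0.3172, 0.0825]
ee_rot: [3.141, 0.001, 1.596]
wrist_force: [2.7, -4.0, -9.9]
width: 0.0143
finger_force: 30.0
```

Request:
servo_tool:
  moves:
    - [0, -0.2, 0, 0, 1]
    - [0, -0.4, 0, 0, 1]
    - [0, -0.6, 0, 0, 1]
    - [0, -0.8, 0, 0, 1]
    - [0, -0.95, 0, 0, 1]
    - [0, -0.95, 0, 0, 1]
    - [0, -0.95, 0, 0, 1]
    - [0, -0.95, 0, 0, 1]

```text
time: 10.53
tool_pos: [0.3649, 0.3166, 0.0825]
ee_rot: [3.137, 0.001, 1.595]
wrist_force: [7.7, -3.2, -13.8]
width: 0.0144
finger_force: 30.0
```

Request:
servo_tool:
  moves:
    - [0, 0.05, 0, 0, 0]
    - [0, 0.05, 0, 0, 0]
    - [0, 0.05, 0, 0, 0]
    - [0, 0.05, 0, 0, 0]
    - [0, 0.05, 0, 0, 0]
    - [0, 0.05, 0, 0, 0]
    - [0, 0.05, 0, 0, 0]
    - [0, 0.05, -1.5, 0, 0]
    - [0, 0.05, -3, 0, 0]
    - [0, 0.05, -4.5, -1, 0]

```text
time: 11.37
tool_pos: [0.3635, 0.3168, 0.196]
ee_rot: [-3.139, 0.001, 1.702]
wrist_force: [0.8, 1.0, 0.3]
width: 0.0775
finger_force: 0.0
```

```bash
python3 - <<'E'
from h import *
from bench import robot
o=robot.get_obs();print(o['tool_pos'],o['ee_rot'],o['width'],go(o,(.510,.4148,.24),3.168))
E
```

```text
[0.36351428 0.3167725  0.1959738 ] [-3.13936540e+00  7.37400804e-04  1.70197014e+00] 0.07748192319086174 [  3.12   6.32  -1.78 -14.  ]
```

Request:
servo_tool:
  moves:
    - [0, 0, -1.2, -1.2, 0]
    - [0.5, 1.2, -1.8, -2.4, 0]
    - [1, 2.4, -1.8, -3.6, 0]
    - [1.6, 3.4, -1.8, -4.8, 0]
    - [2.2, 4.6, -1.8, -6, 0]
    - [2.8, 5.8, -1.8, -7.2, 0]
    - [3.1, 6.3, -1.8, -8.4, 0]
    - [3.1, 6.3, -1.8, -9.6, 0]
    - [3.1, 6.3, -1.8, -10.8, 0]
    - [3.1, 6.3, -1.8, -12, 0]

```text
time: 12.2
tool_pos: [0.5108, 0.4147, 0.2396]
ee_rot: [-3.141, -0.001, 2.957]
wrist_force: [-0.8, -0.3, -0.0]
width: 0.0938
finger_force: 0.0
```

Request:
servo_tool:
  moves:
    - [0, 0, 0, -1.2, 0]
    - [0, 0, 0, -2, 0]
    - [0, 0, 0, -2, 0]
    - [0, 0, 0, -2, 0]

```text
time: 12.53
tool_pos: [0.5105, 0.4144, 0.2403]
ee_rot: [3.142, -0.0, -3.126]
wrist_force: [-0.2, -1.1, -0.4]
width: 0.0942
finger_force: 0.0
```

```bash
python3 - <<'E'
from h import *
from bench import robot
o=robot.get_obs();s=robot.snapshot('wrist');pickle.dump((o,s),open('w2.pkl','wb'));cv2.imwrite('pics/w2.png',s['image']);print(o['tool_pos'],o['ee_rot'],proj(s,(.51,.4148,.152),o),proj(s,(.5192,.2325,.055),o))
print(go(o,(.510,.4148,.138),3.168))
E
```

```text
[0.51045799 0.4143736  0.24028675] [ 3.14157111e+00 -3.29671110e-04 -3.12581805e+00] [319.4294848  240.28589373] [131.23624042 220.78138401]
[ 0.02  0.02  4.09 -0.1 ]
```

View pics/w2.png

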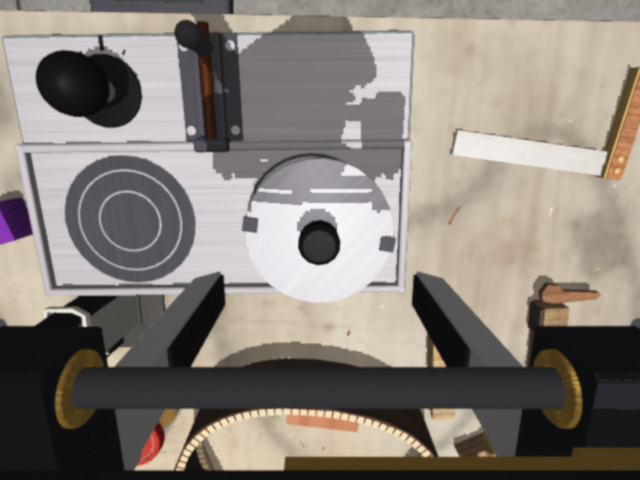

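Wrist view: bolt bar fully out of the lane (205,90), knob at (319,242) as predicted, heating ring at ~(130,219).

Request:
servo_tool:
  moves:
    - [0, 0, 1.2, -0.1, 0]
    - [0, 0, 2.4, -0.1, 0]
    - [0, 0, 3.4, -0.1, 0.3]
    - [0, 0, 4, -0.1, 0.6]
    - [0, 0, 4.05, -0.1, 0.6]
    - [0, 0, 4.05, -0.1, 0.6]
    - [0, 0, 4.05, -0.1, 0.7]
    - [0, 0, 4.05, -0.1, 1]
    - [0, 0, 4.05, -0.1, 1]
    - [0, 0, 4.05, -0.1, 1]

```text
time: 13.42
tool_pos: [0.5111, 0.4147, 0.141]
ee_rot: [3.14, 0.002, -3.113]
wrist_force: [-0.2, -0.2, 0.9]
width: 0.0443
finger_force: 0.0
```

```bash
python3 - <<'E'
from h import *
o,s=pickle.load(open('w2.pkl','rb'));g=cv2.cvtColor(s['image'],cv2.COLOR_BGR2GRAY)
m=(g<150).astype(np.uint8);m[:152]=0;m[286:]=0;m[:,:58]=0;m[:,205:]=0
m=cv2.morphologyEx(m,cv2.MORPH_CLOSE,np.ones((7,7)));m=cv2.morphologyEx(m,cv2.MORPH_OPEN,np.ones((15,15)))
c=max(cv2.findContours(m,0,1)[0],key=cv2.contourArea);e=cv2.fitEllipse(c);print(e)
P=np.array([onz(s,q,.055,o)[:2] for q in c[:,0].astype(float)]);ctr,r=cv2.minEnclosingCircle(P.astype(np.float32));print('ring',ctr,r,'mean fit',cv2.fitEllipse((P*1e4).astype(np.float32)))
k=max(blobs(g[200:280,280:360]<60,100),key=lambda q:q[1][4]);print(k,onz(s,k[0]+[280,200],.155,o))
E
```

```text
((129.78753662109375, 219.6282501220703), (120.68599700927734, 137.2401885986328), 136.3551025390625)
ring (0.5230982303619385, 0.23072785139083862) 0.06684882938861847 mean fit ((5208.80419921875, 2312.6513671875), (1239.3992919921875, 1288.3414306640625), 91.05768585205078)
(array([38.7, 42.1]), [19, 20, 40, 44, 1384]) [0.51054838 0.41427673 0.155     ]
```

Request:
servo_tool:
  moves:
    - [0, 0, 0.1, 0, 1]
    - [0, 0, 0.1, 0, 1]
    - [0, 0, 0.1, 0, 1]
    - [0, 0, 0.1, 0, 1]
    - [0, 0, 0.1, 0, 1]
    - [0, 0, 0.1, 0, 1]
    - [0, 0, 0.1, 0, 1]
    - [0, 0, 0.1, 0, 1]

```text
time: 14.08
tool_pos: [0.5105, 0.4148, 0.1368]
ee_rot: [3.141, 0.0, -3.113]
wrist_force: [1.0, 3.6, 0.2]
width: 0.0305
finger_force: 30.0
```

Request:
servo_tool:
  moves:
    - [0, -0.1, 0, 0, 1]
    - [0, -0.2, 0, 0, 1]
    - [0, -0.35, 0, 0, 1]
    - [0, -0.5, 0, 0, 1]
    - [0, -0.7, 0, 0, 1]
    - [0, -0.9, 0, 0, 1]
    - [0, -1.1, 0, 0, 1]
    - [0, -1.3, 0, 0, 1]

```text
time: 14.75
tool_pos: [0.5113, 0.3819, 0.1369]
ee_rot: [3.14, 0.0, -3.113]
wrist_force: [-1.4, 13.4, 5.7]
width: 0.0303
finger_force: 30.0
```

Request:
servo_tool:
  moves:
    - [0, -0.25, 0, 0, 1]
    - [0, -0.5, 0, 0, 1]
    - [0, -0.75, 0, 0, 1]
    - [0, -1, 0, 0, 1]
    - [-0.04, -1.25, 0, 0, 1]
    - [-0.08, -1.5, 0, 0, 1]
    - [-0.12, -1.75, 0, 0, 1]
    - [-0.15, -2, 0, 0, 1]
    - [-0.15, -2.25, 0, 0, 1]
    - [-0.15, -2.5, 0, 0, 1]

```text
time: 15.58
tool_pos: [0.5171, 0.3192, 0.137]
ee_rot: [3.141, 0.001, -3.113]
wrist_force: [0.6, 3.5, -3.2]
width: 0.0303
finger_force: 30.0
```

```bash
python3 - <<'E'
from h import *
from bench import robot
o=robot.get_obs();s=robot.snapshot('side');cv2.imwrite('pics/s2.png',cv2.resize(s['image'][120:320,100:360],None,fx=2.3,fy=2.3))
print(o['tool_pos'],o['wrist_force'],o['wrist_torque'],o['width'])
E
```

```text
[0.5171234  0.31916876 0.13699649] [ 0.59846263  3.47076023 -3.22348419] [ 0.55398366 -0.12225701 -0.00955585] 0.030301271009935207
```

View pics/s2.png

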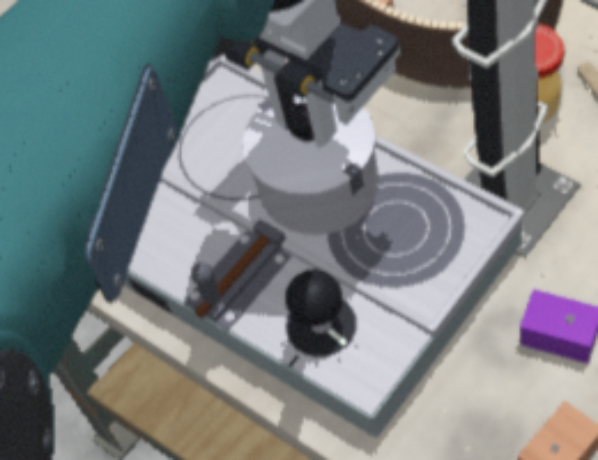

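The pot stands upright mid-lane with the knob held (around (310,150) in the crop), and the ring is clear ahead.

Request:
servo_tool:
  moves:
    - [0, -0.25, 0, 0, 1]
    - [0, -0.5, 0, 0, 1]
    - [0, -0.75, 0, 0, 1]
    - [0, -1, 0, 0, 1]
    - [0, -1.25, 0, 0, 1]
    - [0, -1.5, 0, 0, 1]
    - [0, -1.75, 0, 0, 1]
    - [0, -2, 0, 0, 1]
    - [0, -2.25, 0, 0, 1]
    - [0, -2.5, 0, 0, 1]

```text
time: 16.47
tool_pos: [0.5187, 0.2567, 0.1369]
ee_rot: [3.141, 0.0, -3.113]
wrist_force: [-0.4, 14.1, 9.5]
width: 0.0303
finger_force: 30.0
```

Request:
servo_tool:
  moves:
    - [0, -0.25, 0, 0, 1]
    - [0, -0.5, 0, 0, 1]
    - [0, -0.75, 0, 0, 1]
    - [0, -0.9, 0, 0, 1]
    - [0, -1, 0, 0, 1]
    - [0, -1, 0, 0, 1]
    - [0, -1, 0, 0, 1]

```text
time: 17.05
tool_pos: [0.5194, 0.2307, 0.1368]
ee_rot: [-3.14, -0.0, -3.114]
wrist_force: [-0.5, 1.6, 2.3]
width: 0.0303
finger_force: 30.0
```

Request:
servo_tool:
  moves:
    - [0, 0, 0, 0, 0.5]
    - [0, 0, 0, 0, 0]
    - [0, 0, 0, 0, 0]
    - [0, 0, 0, 0, 0]
    - [0, 0, 0, 0, 0]
    - [0, 0, 0, 0, 0]
    - [0, 0, -1, 0, 0]
    - [0, 0, -2.5, 0, 0]
    - [0, 0, -4, 0, 0]
    - [0, 0, -4.1, 0, 0]

```text
time: 17.88
tool_pos: [0.5223, 0.2329, 0.2481]
ee_rot: [3.138, 0.014, -3.113]
wrist_force: [1.1, 0.1, 2.0]
width: 0.0923
finger_force: 0.0
```

Request:
servo_tool:
  moves:
    - [1, 1, 0, 0, 0]
    - [2, 1.5, 0, 0, 0]
    - [2, 1.5, 0, 0, 0]
    - [2, 1.5, 0, 0, 0]

```text
time: 18.22
tool_pos: [0.4678, 0.2686, 0.2397]
ee_rot: [3.142, 0.001, -3.111]
wrist_force: [0.0, 0.8, 0.1]
width: 0.0942
finger_force: 0.0
```

```bash
python3 - <<'E'
from h import *
from bench import robot
o=robot.get_obs();s=robot.snapshot('wrist');pickle.dump((o,s),open('w3.pkl','wb'));cv2.imwrite('pics/w3.png',s['image']);print(o['tool_pos'],o['ee_rot'])
g=cv2.cvtColor(s['image'],cv2.COLOR_BGR2GRAY);k=proj(s,(.5195,.231,.155),o);x,y=k.astype(int);print(k)
for b in blobs(g[y-45:y+45,x-45:x+45]<60,100):print(b,onz(s,b[0]+[x-45,y-45],.153,o))
print(go(o,(.3655,.3168,.20),1.597))
E
```

```text
[0.46780525 0.26857083 0.23968357] [ 3.14158676e+00  1.32128290e-03 -3.11101449e+00]
[266.44340208 307.26772058]
(array([44.6, 44.4]), [25, 23, 40, 44, 1364]) [0.51975045 0.23010501 0.153     ]
[ 4.03  2.05  1.58 15.04]
```

View pics/w3.png

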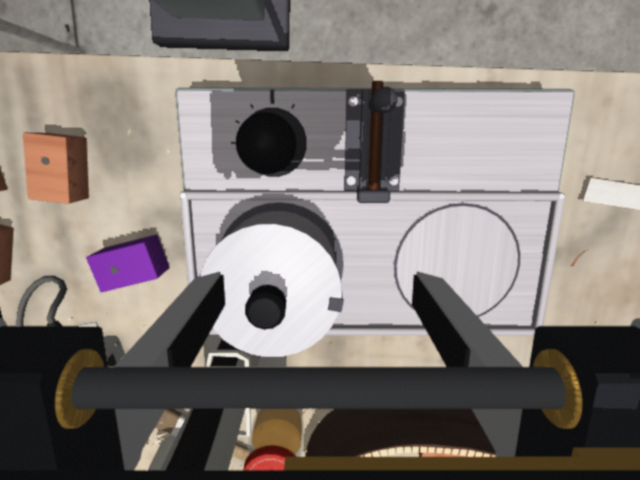

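Pot at (265,307) knob, standing over the heating ring; the parking ring is clear at (457,260), bolt drawn (378,100), long mark at the front (272,97).

```bash
python3 - <<'E'
from h import *
o,s=pickle.load(open('w3.pkl','rb'))
l,r=onz(s,(394.5,262),.055,o),onz(s,(520,262),.055,o);t,b=onz(s,(457.5,203.5),.055,o),onz(s,(457.5,320),.055,o)
print(l,r,t,b)
P=np.array([(l[0]+r[0])/2,(l[1]+r[1])/2]);print(P, np.linalg.norm(l-r),np.linalg.norm(t-b))
# front edge corners & rails
q=[onz(s,c,.055,o)[:2].round(4) for c in((178,90),(573,91),(184,192),(562,195))];print(q)
a=np.radians(1.5);print('ring from park',P+.176*np.array([np.sin(a),-np.cos(a)]))
E
```

```text
[0.51356677 0.34569424 0.055     ] [0.50975744 0.47086331 0.055     ] [0.45289146 0.40128146 0.055     ] [0.57484546 0.41631416 0.055     ]
[0.5116621  0.40827878] 0.12522702367639219 0.12287701560313743
[array([0.3587, 0.1399]), array([0.3488, 0.4918]), array([0.4498, 0.1399]), array([0.4417, 0.4999])]
ring from park [0.51626925 0.23233909]
```

Request:
servo_tool:
  moves:
    - [1, 0.5, 0, 1.1, 0]
    - [2, 1, 0, 2.2, 0]
    - [3, 1.5, 0, 3.3, 0]
    - [4, 2.1, 0, 4.4, 0]
    - [4, 2.1, 0.4, 5.5, 0]
    - [4, 2.1, 0.8, 6.6, 0]
    - [4, 2.1, 1.2, 7.7, 0]
    - [4, 2.1, 1.6, 8.8, 0]
    - [4, 2.1, 1.6, 9.9, 0]
    - [4, 2.1, 1.6, 11, 0]

```text
time: 19.1
tool_pos: [0.3675, 0.3168, 0.1979]
ee_rot: [-3.14, 0.001, 2.011]
wrist_force: [0.3, 0.7, 0.2]
width: 0.094
finger_force: 0.0
```

Request:
servo_tool:
  moves:
    - [0, 0, 0, 1, 0]
    - [0, 0, 0, 2, 0]
    - [0, 0, 0, 3, 0]
    - [0, 0, 0, 4, 0]
    - [0, 0, 0, 4, 0]
    - [0, 0, 0, 4, 0]

```text
time: 19.6
tool_pos: [0.3677, 0.3173, 0.1989]
ee_rot: [-3.141, 0.0, 1.601]
wrist_force: [1.0, 0.5, -0.4]
width: 0.094
finger_force: 0.0
```

```bash
python3 - <<'E'
from h import *
from bench import robot
o=robot.get_obs();print(o['tool_pos'],o['ee_rot'],o['joint_positions'].round(2),go(o,(.3652,.3168,.083),1.597))
E
```

```text
[0.36771503 0.31725118 0.1989225 ] [-3.14144788e+00  4.41310986e-04  1.60080807e+00] [ 0.6  -0.06  1.53 -0.    1.67  0.57] [-0.01 -0.1   4.64  0.04]
```

Request:
servo_tool:
  moves:
    - [0, -0.1, 1, 0, 0]
    - [0, -0.1, 2, 0, 0]
    - [0, -0.1, 3, 0, 0]
    - [0, -0.1, 4, 0, 0]
    - [0, -0.1, 4.5, 0, 0]
    - [0, -0.1, 4.64, 0, 0]
    - [0, -0.1, 4.64, 0, 0]
    - [0, -0.1, 4.64, 0, 0.5]
    - [0, -0.1, 4.64, 0, 1]
    - [0, -0.1, 4.64, 0, 1]

```text
time: 20.43
tool_pos: [0.3654, 0.3182, 0.0849]
ee_rot: [3.139, -0.002, 1.6]
wrist_force: [-0.5, -0.7, 0.6]
width: 0.0775
finger_force: 0.0
```

Request:
servo_tool:
  moves:
    - [0, 0, 0, 0, 1]
    - [0, 0, 0, 0, 1]
    - [0, 0, 0, 0, 1]
    - [0, 0, 0, 0, 1]
    - [0, 0, 0, 0, 1]
    - [0, 0, 0, 0, 1]
    - [0, 0, 0, 0, 1]
    - [0, 0, 0, 0, 1]
    - [0, 0, 0, 0, 1]
    - [0, 0, 0, 0, 1]

```text
time: 21.27
tool_pos: [0.3649, 0.3176, 0.0832]
ee_rot: [3.141, -0.0, 1.599]
wrist_force: [1.8, 0.1, -0.3]
width: 0.0141
finger_force: 30.0
```

Request:
servo_tool:
  moves:
    - [0, 0.25, 0, 0, 1]
    - [0, 0.5, 0, 0, 1]
    - [0, 0.75, 0, 0, 1]
    - [0, 1, 0, 0, 1]
    - [0, 1.25, 0, 0, 1]
    - [0, 1.5, 0, 0, 1]
    - [0, 1.75, 0, 0, 1]
    - [0, 2, 0, 0, 1]
    - [0, 2.25, 0, 0, 1]
    - [0, 2.4, 0, 0, 1]

```text
time: 22.1
tool_pos: [0.4249, 0.3192, 0.0832]
ee_rot: [-3.141, 0.0, 1.599]
wrist_force: [-14.2, -1.5, 8.1]
width: 0.0146
finger_force: 30.0
```

Request:
servo_tool:
  moves:
    - [0, 0.1, 0, 0, 1]
    - [0, 0.15, 0, 0, 1]
    - [0, 0.15, 0, 0, 1]
    - [0, 0.15, 0, 0, 1]
    - [0, 0.15, 0, 0, 1]

```text
time: 22.52
tool_pos: [0.4248, 0.3192, 0.0832]
ee_rot: [-3.134, 0.001, 1.6]
wrist_force: [-12.4, -1.0, 7.4]
width: 0.0141
finger_force: 30.0
```

Request:
servo_tool:
  moves:
    - [0, -0.1, 0, 0, 0.25]
    - [0, -0.12, 0, 0, 0.25]
    - [0, -0.12, 0, 0, 0.25]
    - [0, -0.12, 0, 0, 0.25]
    - [0, -0.12, 0, 0, 0.25]
    - [0, -0.12, 0, 0, 0.25]
    - [0, -0.12, 0, 0, 0.25]
    - [0, -0.12, -1.5, 0, 0.25]
    - [0, -0.12, -3, 0, 0.25]
    - [0, -0.12, -4.5, 0, 0.25]

```text
time: 23.35
tool_pos: [0.4247, 0.3189, 0.1961]
ee_rot: [-3.14, 0.001, 1.599]
wrist_force: [0.0, 1.2, 0.3]
width: 0.0704
finger_force: 0.0
```

```bash
python3 - <<'E'
from h import *
from bench import robot
o=robot.get_obs();s=robot.snapshot('wrist');cv2.imwrite('pics/w4.png',s['image'])
pickle.dump((o,s),open('w4.pkl','wb'))
g=cv2.cvtColor(s['image'],cv2.COLOR_BGR2GRAY);k=proj(s,(.399,.2235,.105),o);x,y=k.astype(int)
c=cv2.HoughCircles(g[y-50:y+50,x-50:x+50],3,1,50,param1=80,param2=12,minRadius=20,maxRadius=45);print(k,c)
if c is not None:
    b=c[0,0,:2]+[x-50,y-50];o1,w1=pickle.load(open('w1.pkl','rb'));o3,w3=pickle.load(open('w3.pkl','rb'))
    _,d=pickle.load(open("s0.pkl","rb"))
    print(onz(s,b,.105,o),tri([ray(s,b,o),ray(d['top'],(271.5,288))]),onz(w1,(286.5,317.5),.105,o1),onz(w3,(270.5,141),.105,o3))
print(o['tool_pos'],o['ee_rot'],o['width'],go(o,(.399,.2235,.19),1.6))
E
```

```text
[281.09156023 355.75842076] [[[53.5 48.5 29.7]]]
[0.40169147 0.22559372 0.105     ] (array([0.40022207, 0.22317657, 0.10090908]), np.float64(0.0011307743415481376)) [0.4001401  0.22340516 0.105     ] [0.39959359 0.22816215 0.105     ]
[0.42466263 0.31890048 0.19614414] [-3.13978363e+00  1.05389908e-03  1.59916798e+00] 0.07040073230413492 [-3.79 -1.13  0.25 -0.01]
```

Request:
servo_tool:
  moves:
    - [-1, -0.3, 0, 0, 0.25]
    - [-2, -0.6, 0, 0, 0.25]
    - [-3, -0.9, 0, 0, 0.25]
    - [-3.75, -1.09, 0, 0, 0.25]
    - [-3.75, -1.09, 1, 0, 0.25]
    - [-3.75, -1.09, 2, 0, 0.25]
    - [-3.75, -1.09, 3, 0, 0.25]
    - [-3.75, -1.09, 4, 0, 0.25]
    - [-3.75, -1.09, 4.4, 0, 0.25]
    - [-3.75, -1.09, 4.4, 0, 0.25]

```text
time: 24.23
tool_pos: [0.3986, 0.224, 0.0828]
ee_rot: [-3.136, 0.002, 1.599]
wrist_force: [0.1, -0.1, -0.2]
width: 0.0703
finger_force: 0.0
```

Request:
servo_tool:
  moves:
    - [0, 0, 0, 0, 0.25]
    - [0, 0, 0, 0, 0.25]

```text
time: 24.4
tool_pos: [0.4018, 0.2254, 0.0875]
ee_rot: [3.139, -0.001, 1.599]
wrist_force: [0.6, 0.5, 0.5]
width: 0.0705
finger_force: 0.0
```

Request:
servo_tool:
  moves:
    - [0, 0, 0, 0, 1]
    - [0, 0, 0, 0, 1]
    - [0, 0, 0, 0, 1]
    - [0, 0, 0, 0, 1]
    - [0, 0, 0, 0, 1]
    - [0, 0, 0, 0, 1]
    - [0, 0, 0, 0, 1]
    - [0, 0, 0, 0, 1]

```text
time: 25.07
tool_pos: [0.4004, 0.2251, 0.0865]
ee_rot: [-3.141, -0.001, 1.599]
wrist_force: [-2.4, 0.1, 5.5]
width: 0.0467
finger_force: 30.0
```

Request:
servo_tool:
  moves:
    - [0, 0, 0, 0.6, 1]
    - [0, 0, 0, 1.2, 1]
    - [0, 0, 0, 1.8, 1]
    - [0, 0, 0, 2.4, 1]
    - [0, 0, 0, 3, 1]
    - [0, 0, 0, 3.6, 1]
    - [0, 0, 0, 4.2, 1]
    - [0, 0, 0, 4.8, 1]
    - [0, 0, 0, 5.4, 1]
    - [0, 0, 0, 6, 1]

```text
time: 25.9
tool_pos: [0.4005, 0.225, 0.0865]
ee_rot: [-3.142, -0.0, 0.969]
wrist_force: [-3.6, -0.7, 5.6]
width: 0.0467
finger_force: 30.0
```

Request:
servo_tool:
  moves:
    - [0, 0, 0, 0.8, 1]
    - [0, 0, 0, 1.6, 1]
    - [0, 0, 0, 2.4, 1]
    - [0, 0, 0, 3.2, 1]
    - [0, 0, 0, 4, 1]
    - [0, 0, 0, 4.8, 1]
    - [0, 0, 0, 5.6, 1]
    - [0, 0, 0, 6.4, 1]
    - [0, 0, 0, 7.2, 1]
    - [0, 0, 0, 8, 1]

```text
time: 26.73
tool_pos: [0.4006, 0.2249, 0.0865]
ee_rot: [-3.142, -0.0, 0.13]
wrist_force: [-3.3, -1.8, 5.0]
width: 0.0469
finger_force: 30.0
```

Request:
servo_tool:
  moves:
    - [0, 0, 0, 0.6, 1]
    - [0, 0, 0, 1, 1]
    - [0, 0, 0, 1, 1]
    - [0, 0, 0, 1, 1]

```text
time: 27.07
tool_pos: [0.4006, 0.2249, 0.0865]
ee_rot: [-3.141, -0.0, 0.028]
wrist_force: [-2.9, -0.9, 5.5]
width: 0.0469
finger_force: 30.0
```

```bash
python3 - <<'E'
from h import *
from bench import robot
o=robot.get_obs();print(o['tool_pos'],o['ee_rot'],o['wrist_torque'])
ims=[]
for n in('side','top'):
    s=robot.snapshot(n);x,y=proj(s,(.4,.2245,.075)).astype(int);ims.append(cv2.resize(s['image'][y-30:y+30,x-35:x+35],None,fx=5,fy=5,interpolation=2))
cv2.imwrite('pics/dial.png',np.hstack(ims))
E
```

```text
[0.40060347 0.22490429 0.08651414] [-3.14138157e+00 -3.68570753e-04  2.84523797e-02] [-0.12025268  0.65764841 -0.05283817]
```

View pics/dial.png

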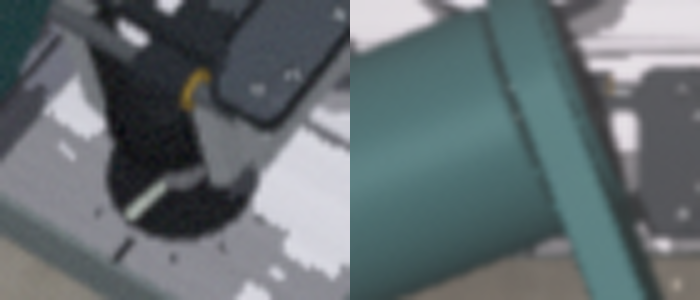

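```bash
python3 - <<'E'
from h import *
from bench import robot
s=robot.snapshot('side');x,y=proj(s,(.4,.2245,.075)).astype(int)
f=lambda u,v,z:onz(s,(x-35+u/5,y-30+v/5),z)
for z in(.055,.065):
    a,b=f(165,185,z),f(128,217,z);m,n=f(132,240,.055),f(115,262,.055)
    A=lambda p:np.degrees(np.arctan2(*(p)[:2][::-1]))
    c=np.array([.4,.2245,z]);print(z,a,b,'ptr dir',A(b-a),'from c',A(b-c),'mark',m,n,A(n-m),A(m-c))
E
```

```text
0.055 [0.39279111 0.22809231 0.055     ] [0.37332787 0.23128706 0.055     ] ptr dir 170.67844318490788 from c 165.72335840096125 mark [0.36620604 0.22351032 0.055     ] [0.35491853 0.22294948 0.055     ] -177.1554891977513 -178.3225316173577
0.065 [0.38928024 0.22350295 0.065     ] [0.37002515 0.22666353 0.065     ] ptr dir 170.67844318490788 from c 175.87165546502357 mark [0.36620604 0.22351032 0.055     ] [0.35491853 0.22294948 0.055     ] -177.1554891977513 -178.3225316173577
```

Request:
servo_tool:
  moves:
    - [0, 0, 0, 0, 0.2]
    - [0, 0, 0, 0, 0.2]
    - [0, 0, 0, 0, 0.2]
    - [0, 0, 0, 0, 0.2]
    - [0, 0, 0, 0, 0.2]
    - [0, 0, -1.5, 0, 0.2]
    - [0, 0, -3, 0, 0.2]
    - [-1.6, 0, -4.2, 0, 0.2]
    - [-3.2, 0, -4.2, 0, 0.2]
    - [-4.6, 0, -4.2, 0, 0.2]

```text
time: 28.05
tool_pos: [0.2859, 0.222, 0.1932]
ee_rot: [-3.139, -0.004, 0.027]
wrist_force: [-0.1, 0.5, 0.4]
width: 0.0751
finger_force: 0.0
```

Request:
servo_tool:
  moves:
    - [0, 0, 0, 0, 0]
    - [0, 0, 0, 0, 0]
    - [0, 0, 0, 0, 0]

```text
time: 28.3
tool_pos: [0.2861, 0.2217, 0.1907]
ee_rot: [-3.141, -0.001, 0.029]
wrist_force: [0.6, 0.2, -0.0]
width: 0.0913
finger_force: 0.0
```

```bash
python3 - <<'E'
from h import *
from bench import robot
o=robot.get_obs();s=robot.snapshot('wrist');S=robot.snapshot('side');pickle.dump((o,s,S),open('w5.pkl','wb'));print(o['tool_pos'],o['ee_rot'])
ims=[]
for S_,O,h in((s,o,80),(S,None,30)):
    x,y=proj(S_,(.395,.2245,.06),O).astype(int);print(x,y);ims.append(cv2.resize(S_['image'][y-h:y+h,x-h:x+h],(400,400),interpolation=2))
cv2.imwrite('pics/dial2.png',np.hstack(ims))
E
```

```text
[0.28612316 0.22166222 0.19073952] [-3.14132654e+00 -1.19491308e-03  2.88030159e-02]
317 91
237 262
```

View pics/dial2.png

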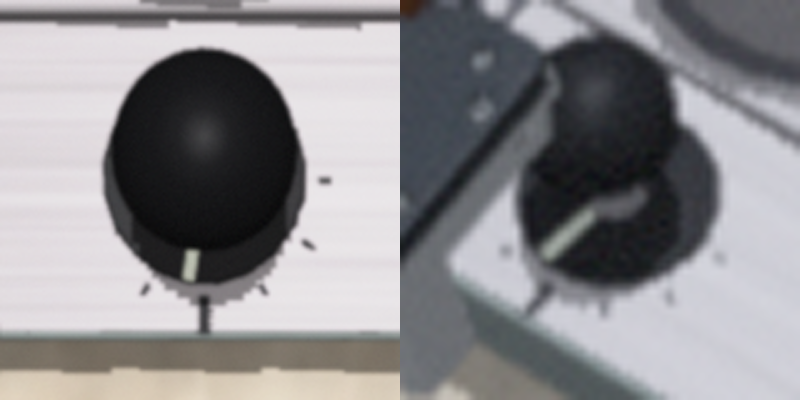

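The pointer tip is at (189,277) in the left crop and the long mark at (204,315), so the dial sits about 9° past the mark. I'll regrip and turn it back.

Request:
servo_tool:
  moves:
    - [1.5, 0, 0, 0, 0.1]
    - [3, 0, 0, 0, 0.2]
    - [4.58, 0, 0, 0, 0.2]
    - [4.58, 0, 0, 0, 0.2]
    - [4.58, 0, 1.2, 0, 0.2]
    - [4.58, 0, 2.4, 0, 0.2]
    - [4.58, 0, 3.5, 0, 0.2]
    - [4.58, 0, 4.17, 0, 0.2]
    - [4.58, 0, 4.17, 0, 0.2]
    - [4.58, 0, 4.17, 0, 0.2]

```text
time: 29.23
tool_pos: [0.3996, 0.2243, 0.0852]
ee_rot: [3.14, 0.003, 0.028]
wrist_force: [0.3, 0.0, -0.1]
width: 0.0751
finger_force: 0.0
```

Request:
servo_tool:
  moves:
    - [0, 0, 0, 0, 1]
    - [0, 0, 0, 0, 1]
    - [0, 0, 0, 0, 1]
    - [0, 0, 0, 0, 1]
    - [0, 0, 0, 0, 1]
    - [0, 0, 0, 0, 1]
    - [0, 0, 0, 0, 1]
    - [0, 0, 0, 0, 1]

```text
time: 29.9
tool_pos: [0.4008, 0.2249, 0.0876]
ee_rot: [-3.141, -0.002, 0.029]
wrist_force: [0.0, -1.6, 5.2]
width: 0.0468
finger_force: 30.0
```

Request:
servo_tool:
  moves:
    - [0, 0, 0, -0.5, 1]
    - [0, 0, 0, -1, 1]
    - [0, 0, 0, -1.5, 1]
    - [0, 0, 0, -1.5, 1]
    - [0, 0, 0, -1.5, 1]
    - [0, 0, 0, -1.5, 1]

```text
time: 30.4
tool_pos: [0.4008, 0.225, 0.0876]
ee_rot: [-3.141, -0.002, 0.186]
wrist_force: [0.1, -1.5, 6.5]
width: 0.0467
finger_force: 30.0
```

Request:
servo_tool:
  moves:
    - [0, 0, 0, 0, 0.2]
    - [0, 0, 0, 0, 0.2]
    - [0, 0, 0, 0, 0.2]
    - [0, 0, 0, 0, 0.2]
    - [0, 0, 0, 0, 0.2]
    - [0, 0, -1.5, 0, 0.2]
    - [0, 0, -3, 0, 0.2]
    - [-1.6, -0.3, -4.2, 0.5, 0]
    - [-3.2, -0.6, -4.2, 1, 0]
    - [-4.5, -0.7, -4.2, 1.5, 0]

```text
time: 31.23
tool_pos: [0.2863, 0.222, 0.1939]
ee_rot: [-3.139, -0.003, 0.025]
wrist_force: [-0.3, 1.0, 0.8]
width: 0.0916
finger_force: 0.0
```

Request:
servo_tool:
  moves:
    - [0, 0, 0, 0, 0]
    - [0, 0, 0, 0, 0]
    - [0, 0, 0, 0, 0]

```text
time: 31.48
tool_pos: [0.2867, 0.2214, 0.1914]
ee_rot: [-3.141, -0.001, 0.029]
wrist_force: [1.0, 0.7, -0.0]
width: 0.0941
finger_force: 0.0
```

```bash
python3 - <<'E'
from h import *
from bench import robot
o=robot.get_obs();s=robot.snapshot('wrist');t=robot.snapshot('top');S=robot.snapshot('side');pickle.dump((o,s,t,S),open('w6.pkl','wb'));print(o['tool_pos'],o['ee_rot'])
x,y=proj(s,(.39,.2245,.06),o).astype(int);y0=max(0,y-80);c=s['image'][y0:y0+160,x-80:x+80];cv2.imwrite('pics/dial3.png',cv2.resize(c,(640,640))[:600])
hsv=cv2.cvtColor(c,cv2.COLOR_BGR2HSV)
for n,S in(('top',t),('side',S)):
    m=cv2.inRange(cv2.cvtColor(S['image'],cv2.COLOR_BGR2HSV),(3,100,100),(13,200,255))
    [print(n,c,st,onz(S,c,.03).round(3)) for c,st in blobs(m,150)]
E
```

```text
[0.28668216 0.2213772  0.19142932] [-3.14133079e+00 -9.57771198e-04  2.92981893e-02]
top [398.2  46.2] [382, 37, 33, 19, 465] [ 0.974 -0.063  0.03 ]
top [414.1 232.9] [403, 218, 23, 30, 435] [ 0.528 -0.098  0.03 ]
top [427.  267.1] [417, 253, 21, 28, 475] [ 0.449 -0.127  0.03 ]
top [ 59.6 278.4] [54, 255, 13, 45, 230] [0.416 0.724 0.03 ]
top [371.7 274.1] [363, 261, 19, 28, 431] [ 0.432 -0.     0.03 ]
side [350.9  37.1] [338, 28, 30, 20, 209] [1.127 0.418 0.03 ]
side [488.8 124.3] [474, 116, 33, 18, 247] [ 1.039 -0.028  0.03 ]
side [411.9 311.7] [394, 288, 36, 49, 468] [ 0.508 -0.11   0.03 ]
side [341.2 319.5] [326, 303, 35, 33, 402] [ 0.419 -0.005  0.03 ]
side [401.7 351.6] [388, 339, 29, 25, 227] [ 0.427 -0.133  0.03 ]
```

View pics/dial3.png

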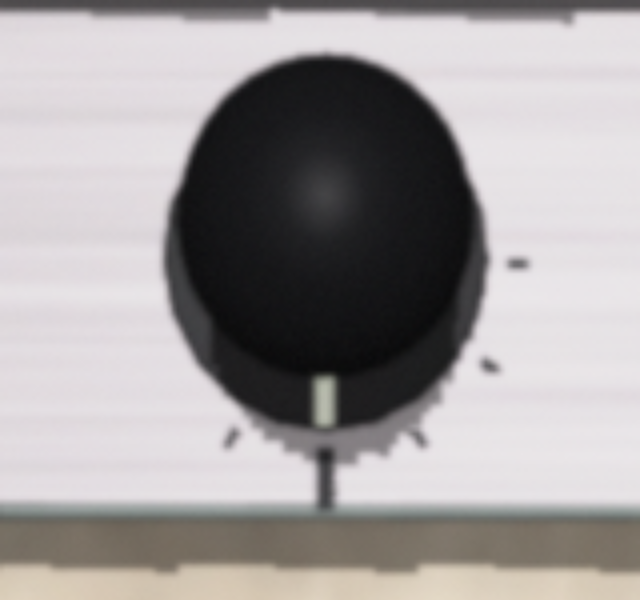

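The pointer (323,400) now stands on the long mark (325,480). In the fresh top view one block has been knocked to (427,267). Moving the wrist camera over the blocks.

```bash
python3 - <<'E'
from h import *
from bench import robot
o=robot.get_obs();print(go(o,(.46,-.05,.28),1.571),o['joint_positions'].round(2))
E
```

```text
[  6.61  11.04  -3.56 -14.74] [ 0.5  -0.34  1.78 -0.    1.7   2.04]
```

Request:
servo_tool:
  moves:
    - [0, 1, -1.2, -1.1, 0]
    - [0, 2.4, -2.4, -2.2, 0]
    - [0.5, 3.8, -3.5, -3.3, 0]
    - [1.2, 5.2, -3.5, -4.4, 0]
    - [2, 6.6, -3.5, -5.5, 0]
    - [3, 7.9, -3.5, -6.6, 0]
    - [4, 9.2, -3.5, -7.7, 0]
    - [5, 10.3, -3.5, -8.8, 0]
    - [6, 11, -3.5, -9.9, 0]
    - [6.6, 11, -3.5, -11, 0]

```text
time: 32.47
tool_pos: [0.456, -0.0497, 0.2788]
ee_rot: [-3.142, 0.001, 1.106]
wrist_force: [0.8, 0.9, 1.1]
width: 0.094
finger_force: 0.0
```

Request:
servo_tool:
  moves:
    - [0, 0, 0, -1, 0]
    - [0, 0, 0, -2, 0]
    - [0, 0, 0, -3, 0]
    - [0, 0, 0, -3.74, 0]
    - [0, 0, 0, -3.74, 0]
    - [0, 0, 0, -3.74, 0]
    - [0, 0, 0, -3.74, 0]

```text
time: 33.05
tool_pos: [0.455, -0.0467, 0.2785]
ee_rot: [-3.141, -0.0, 1.493]
wrist_force: [-0.8, 0.9, -0.5]
width: 0.0941
finger_force: 0.0
```

```bash
cat >> h.py <<'E'
def blocks(s,o,z=.036):
    m=cv2.inRange(cv2.cvtColor(s['image'],cv2.COLOR_BGR2HSV),(2,80,60),(14,210,255))
    m=cv2.morphologyEx(m,cv2.MORPH_OPEN,np.ones((5,5)));out=[]
    for c in cv2.findContours(m,0,1)[0]:
        if cv2.contourArea(c)<1200: continue
        P=np.array([onz(s,q,z,o)[:2] for q in c[:,0].astype(float)])
        (x,y),(w,h),a=cv2.minAreaRect((P*1e3).astype(np.float32))
        if w<h: w,h,a=h,w,a+90
        out.append((c[:,0].mean(0).round(),cv2.boundingRect(c),(round(x/1e3,4),round(y/1e3,4)),round(w,1),round(h,1),round((a+90)%180-90,1)))
    return out
E
python3 - <<'E'
from h import *
from bench import robot
o=robot.get_obs();s=robot.snapshot('wrist');pickle.dump((o,s),open('w7.pkl','wb'));cv2.imwrite('pics/w7.png',s['image']);print(o['tool_pos'],o['ee_rot'])
for b in blocks(s,o):print(*b)
E
```

```text
[ 0.45504426 -0.04666623  0.27847601] [-3.14068282e+00 -1.53321056e-04  1.49299592e+00]
[319. 271.] (290, 247, 59, 48) (0.4503, -0.1244) 67.0 52.9 3.4
[386. 243.] (354, 220, 64, 47) (0.529, -0.096) 71.0 47.3 -12.9
[294. 165.] (264, 146, 61, 40) (0.433, -0.0013) 65.6 41.6 -4.4
```

View pics/w7.png

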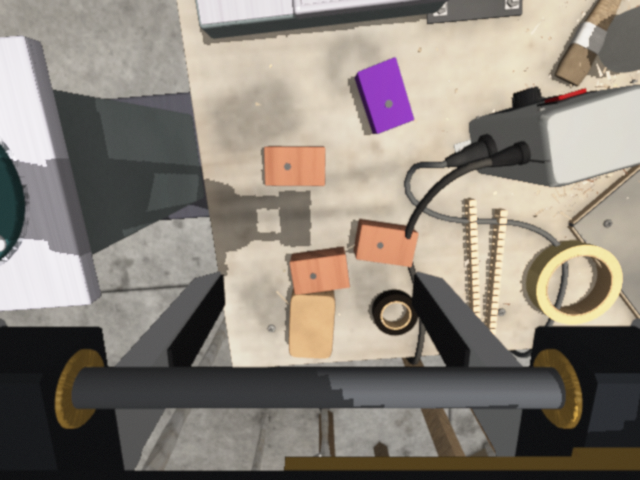

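Blocks: A (294,165), B (386,243), C (319,271, knocked). The purple decoy is at (385,97), cork at (312,325), tape at (396,312). I'll take B first by its 42 mm sides (cable at its far end) and put it in the middle, then A and C by their ends.

Request:
servo_tool:
  moves:
    - [-0.5, 1, 0.3, -1.1, 0]
    - [-1, 2, 0.6, -2.2, 0]
    - [-1.83, 3.2, 1, -3.3, 0]
    - [-1.83, 3.2, 1.5, -4.4, 0]
    - [-1.83, 3.2, 2, -5.5, 0.1]
    - [-1.83, 3.2, 2.5, -6.6, 0.2]
    - [-1.83, 3.2, 2.8, -7.7, 0.3]
    - [-1.83, 3.2, 2.8, -8.8, 0.36]
    - [-1.83, 3.2, 2.8, -9.9, 0.36]
    - [-1.83, 3.2, 2.8, -11, 0.36]

```text
time: 33.93
tool_pos: [0.5309, -0.0979, 0.2085]
ee_rot: [-3.142, -0.001, 2.652]
wrist_force: [0.2, 0.1, 0.4]
width: 0.0609
finger_force: 0.0
```

Request:
servo_tool:
  moves:
    - [0, 0, 0, -1, 0.36]
    - [0, 0, 0, -2, 0.36]
    - [0, 0, 0, -2.6, 0.36]
    - [0, 0, 0, -2.6, 0.36]
    - [0, 0, 0, -2.6, 0.36]

```text
time: 34.35
tool_pos: [0.5311, -0.0979, 0.2089]
ee_rot: [3.142, 0.0, 2.917]
wrist_force: [0.2, -0.3, -0.3]
width: 0.06
finger_force: 0.0
```

```bash
python3 - <<'E'
from h import *
from bench import robot
o=robot.get_obs();s=robot.snapshot('wrist');pickle.dump((o,s),open('w8.pkl','wb'));cv2.imwrite('pics/w8.png',s['image']);print(o['tool_pos'],o['ee_rot'],o['width'])
for b in blocks(s,o):print(*b)
E
```

```text
[ 0.53105083 -0.09794575  0.20892653] [3.14150226e+00 3.70758817e-05 2.91706844e+00] 0.05995530470043398
[317. 216.] (294, 178, 46, 73) (0.5285, -0.0992) 68.4 41.9 -12.9
[265. 137.] (231, 96, 68, 84) (0.451, -0.1278) 65.8 45.0 3.4
[400.  84.] (370, 41, 59, 86) (0.4333, -0.0045) 66.0 46.5 -4.9
```

View pics/w8.png

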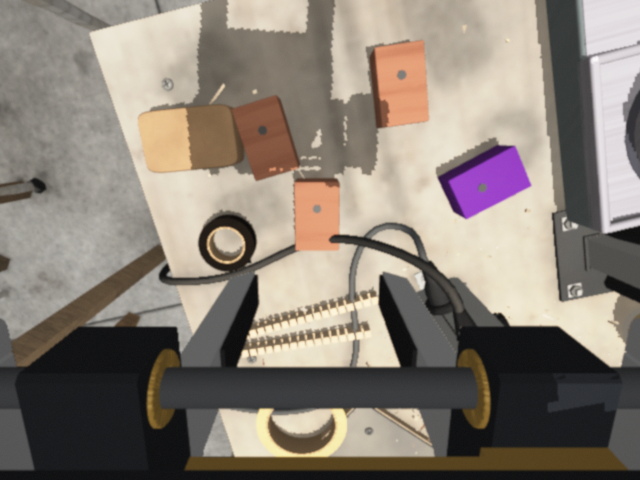

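Close view: B at (317,216), aligned with the fingers; the cable passes behind its far end.

Request:
servo_tool:
  moves:
    - [0, -0.05, 1.4, 0, 0.36]
    - [0, -0.05, 2.8, 0, 0.36]
    - [0, -0.05, 4.2, 0, 0.36]
    - [0, -0.05, 5.4, 0, 0.36]
    - [0, -0.05, 6.4, 0, 0.36]
    - [0, -0.05, 7.1, 0, 0.36]
    - [0, -0.05, 7.6, 0, 0.36]
    - [0, -0.05, 7.85, 0, 0.36]
    - [0, -0.05, 7.95, 0, 0.36]
    - [0, -0.05, 7.95, 0, 0.36]

```text
time: 35.23
tool_pos: [0.5308, -0.0992, 0.0101]
ee_rot: [3.141, -0.0, 2.919]
wrist_force: [0.0, 0.3, -0.0]
width: 0.06
finger_force: 0.0
```

Request:
servo_tool:
  moves:
    - [0, 0, 0, 0, 1]
    - [0, 0, 0, 0, 1]
    - [0, 0, 0, 0, 1]
    - [0, 0, 0, 0, 1]
    - [0, 0, 0, 0, 1]
    - [0, 0, 0, 0, 1]

```text
time: 35.73
tool_pos: [0.5316, -0.0994, 0.0114]
ee_rot: [-3.142, 0.002, 2.919]
wrist_force: [0.1, 0.8, 4.8]
width: 0.0419
finger_force: 30.0
```

Request:
servo_tool:
  moves:
    - [0, 0, -0.6, 0, 1]
    - [0, 0, -1.6, 0, 1]
    - [0, 0, -3, 0, 1]
    - [0, 0, -4.4, 0, 1]
    - [0, 0, -5.8, 0, 1]
    - [0.6, -0.1, -7.2, 0, 1]
    - [1.8, -0.4, -8.4, -0.4, 1]
    - [3, -0.7, -9.5, -0.8, 1]
    - [4.2, -1, -9.6, -1.2, 1]
    - [5.1, -1.2, -9.6, -1.6, 1]

```text
time: 36.57
tool_pos: [0.3988, -0.1006, 0.253]
ee_rot: [-3.14, 0.005, 3.089]
wrist_force: [0.1, 0.1, -0.6]
width: 0.0418
finger_force: 30.0
```

```bash
python3 - <<'E'
from h import *
from bench import robot
o=robot.get_obs();print(o['tool_pos'],o['ee_rot'],o['width'],go(o,(.40,.30,.25),3.168),go(o,(.514,.408,.25),3.168))
E
```

```text
[ 0.39878147 -0.10059596  0.25296252] [-3.1397266   0.00462032  3.08884112] 0.041750883539303875 [ 0.8  16.    0.08 -0.76] [-3.53 20.56  0.1  -0.76]
```

Request:
servo_tool:
  moves:
    - [0.3, 1, 0, 0, 1]
    - [0.4, 2.4, 0, 0, 1]
    - [0.5, 4, 0, -0.2, 1]
    - [0.6, 5.6, 0, -0.4, 1]
    - [0.7, 7.2, 0, -0.6, 1]
    - [0.8, 8.8, 0, -0.76, 1]
    - [0.8, 10.4, 0, -0.76, 1]
    - [0.8, 12, 0, -0.76, 1]
    - [0.8, 13.6, 0, -0.76, 1]
    - [0.8, 15, 0, -0.76, 1]

```text
time: 37.4
tool_pos: [0.3995, 0.2776, 0.2497]
ee_rot: [3.142, -0.001, -3.115]
wrist_force: [0.5, -0.6, -2.0]
width: 0.0416
finger_force: 30.0
```

```bash
python3 - <<'E'
from h import *
from bench import robot
o=robot.get_obs();print(o['tool_pos'],o['ee_rot'],o['width'],go(o,(.514,.408,.25),3.168),go(o,(.514,.408,.068),3.168))
E
```

```text
[0.39951339 0.27760407 0.24965684] [ 3.14154634e+00 -6.29735348e-04 -3.11542181e+00] 0.04161953324032486 [-4.71  5.09 -0.02 -0.  ] [-4.72  5.09  7.26 -0.  ]
```

Request:
servo_tool:
  moves:
    - [-0.8, 1, 0, 0, 1]
    - [-1.9, 2.2, 0, 0, 1]
    - [-3, 3.3, 0, 0, 1]
    - [-4, 4.3, 0, 0, 1]
    - [-4.7, 5.1, 0, 0, 1]
    - [-4.7, 5.1, 1.2, 0, 1]
    - [-4.7, 5.1, 2.4, 0, 1]
    - [-4.7, 5.1, 3.6, 0, 1]
    - [-4.7, 5.1, 4.8, 0, 1]
    - [-4.7, 5.1, 5.8, 0, 1]

```text
time: 38.23
tool_pos: [0.5135, 0.4049, 0.1016]
ee_rot: [-3.14, -0.003, -3.117]
wrist_force: [-0.7, -0.2, -1.0]
width: 0.042
finger_force: 30.0
```

Request:
servo_tool:
  moves:
    - [0, 0, 0.6, 0, 1]
    - [0, 0, 1.1, 0, 1]
    - [0, 0, 1.4, 0, 1]
    - [0, 0, 1.45, 0, 1]
    - [0, 0, 1.45, 0, 1]
    - [0, 0, 1.45, 0, 1]

```text
time: 38.73
tool_pos: [0.5154, 0.4061, 0.0705]
ee_rot: [3.14, 0.002, -3.117]
wrist_force: [-0.6, -0.7, -0.4]
width: 0.0421
finger_force: 30.0
```

Request:
servo_tool:
  moves:
    - [0, 0, 0.1, 0, 1]
    - [0, 0, 0.14, 0, 1]
    - [0, 0, 0.14, 0, 1]
    - [0, 0, 0.14, 0, 1]
    - [0, 0, 0.14, 0, 0.3]
    - [0, 0, 0.14, 0, 0.3]
    - [0, 0, 0.14, 0, 0.3]
    - [0, 0, 0.14, 0, 0.3]
    - [0, 0, 0.14, 0, 0.3]

```text
time: 39.48
tool_pos: [0.5145, 0.4055, 0.0653]
ee_rot: [-3.142, -0.0, -3.117]
wrist_force: [0.7, -0.9, 0.2]
width: 0.0654
finger_force: 0.0
```

Request:
servo_tool:
  moves:
    - [0, 0, -1, 0, 0.3]
    - [0, 0, -2.5, 0, 0.3]
    - [0, 0, -4, 0, 0.3]
    - [0, 0, -5.5, 0, 0.2]
    - [0, 0, -7, 0, 0]
    - [0.5, -0.5, -7.4, 0, 0]
    - [1.5, -1.5, -7.4, 0.8, 0]
    - [2.6, -2.5, -7.4, 1.6, 0]
    - [3.6, -3.6, -7.4, 2.4, 0]
    - [4.6, -4.8, -7.4, 3.2, 0]

```text
time: 40.32
tool_pos: [0.4013, 0.2819, 0.2503]
ee_rot: [3.141, -0.0, 2.828]
wrist_force: [0.8, -0.6, 0.3]
width: 0.0939
finger_force: 0.0
```

```bash
python3 - <<'E'
from h import *
from bench import robot
o=robot.get_obs();print(o['tool_pos'],o['ee_rot'],o['width'],go(o,(.40,-.02,.25),1.571-.077))
s=robot.snapshot('wrist')
for b in blocks(s,o,.091):print(*b)
t=robot.snapshot('top');m=cv2.inRange(cv2.cvtColor(t['image'],cv2.COLOR_BGR2HSV),(3,100,100),(13,200,255))
[print(c,st,onz(t,c,.036).round(3),onz(t,c,.091).round(3)) for c,st in blobs(m,150)]
E
```

```text
[0.40128687 0.28188725 0.25027323] [ 3.14146587e+00 -2.73038340e-05  2.82815622e+00] 0.09393686234819125 [-3.670e+00 -1.150e+01  1.000e-02  1.274e+01]
[ 94. 305.] (60, 274, 67, 63) (0.417, 0.0508) 62.4 53.9 -4.9
[476. 281.] (440, 246, 66, 75) (0.5069, 0.4015) 78.3 47.2 1.5
[398.2  46.2] [383, 37, 32, 19, 463] [ 0.972 -0.062  0.036] [ 0.948 -0.055  0.091]
[191.  235.8] [183, 223, 17, 28, 433] [0.517 0.418 0.036] [0.513 0.405 0.091]
[427.  267.1] [418, 253, 20, 28, 464] [ 0.449 -0.126  0.036] [ 0.448 -0.117  0.091]
[ 59.6 278.4] [54, 255, 13, 45, 226] [0.416 0.721 0.036] [0.416 0.695 0.091]
[371.7 274. ] [363, 261, 19, 28, 428] [0.432 0.    0.036] [0.432 0.004 0.091]
```

```bash
python3 - <<'E'
from h import *
from bench import robot
o=robot.get_obs();print(go(o,(.433,-.003,.21),1.49))
E
```

```text
[ -4.77 -10.33   1.63  12.78]
```

Request:
servo_tool:
  moves:
    - [-0.5, -1, 0, 1.1, 0]
    - [-1, -2.4, 0, 2.2, 0]
    - [-1.5, -3.8, 0, 3.3, 0]
    - [-2.1, -5.2, 0, 4.4, 0]
    - [-2.8, -6.6, 0, 5.5, 0]
    - [-3.5, -8, 0.3, 6.6, 0]
    - [-4.2, -9.3, 0.8, 7.7, 0]
    - [-4.8, -10.3, 1.3, 8.8, 0]
    - [-4.8, -10.3, 1.6, 9.9, 0]
    - [-4.8, -10.3, 1.6, 11, 0]

```text
time: 41.25
tool_pos: [0.4383, -0.0008, 0.2083]
ee_rot: [-3.138, -0.001, 1.671]
wrist_force: [-0.1, 0.5, -0.3]
width: 0.094
finger_force: 0.0
```

Request:
servo_tool:
  moves:
    - [0, 0, 0, 1, 0]
    - [0, 0, 0, 1.8, 0]
    - [0, 0, 0, 1.8, 0]
    - [0, 0, 0, 1.8, 0]
    - [0, 0, 0, 1.8, 0]

```text
time: 41.67
tool_pos: [0.4388, 0.001, 0.2106]
ee_rot: [3.141, -0.0, 1.493]
wrist_force: [0.0, -0.1, 0.0]
width: 0.094
finger_force: 0.0
```

```bash
python3 - <<'E'
from h import *
from bench import robot
o=robot.get_obs();s=robot.snapshot('wrist');print(o['tool_pos'],o['ee_rot'],o['width'])
for b in blocks(s,o):print(*b)
print(go(o,(.433,-.003,.01),1.49))
E
```

```text
[0.43875978 0.0010163  0.21056696] [ 3.14124573e+00 -1.58455156e-04  1.49330346e+00] 0.09404484859344035
[338. 333.] (305, 305, 68, 57) (0.45, -0.1213) 67.3 58.9 4.0
[312. 219.] (277, 195, 70, 48) (0.4337, 0.0004) 65.8 45.2 -4.4
[-0.18 -0.22  8.02  0.03]
```

Request:
servo_tool:
  moves:
    - [-0.1, -0.2, 1.4, 0, 0]
    - [-0.1, -0.2, 2.8, 0, 0]
    - [-0.1, -0.2, 4.2, 0, 0]
    - [-0.1, -0.2, 5.4, 0, 0]
    - [-0.1, -0.2, 6.4, 0, 0]
    - [-0.1, -0.2, 7.1, 0, 0]
    - [-0.1, -0.2, 7.6, 0, 0]
    - [-0.1, -0.2, 7.9, 0, 0]
    - [-0.1, -0.2, 8, 0, 0]
    - [-0.1, -0.2, 8, 0, 0.2]

```text
time: 42.55
tool_pos: [0.4331, -0.0011, 0.0103]
ee_rot: [-3.141, -0.0, 1.492]
wrist_force: [-0.2, -0.2, -0.5]
width: 0.0903
finger_force: 0.0
```

Request:
servo_tool:
  moves:
    - [0, 0, 0, 0, 1]
    - [0, 0, 0, 0, 1]
    - [0, 0, 0, 0, 1]
    - [0, 0, 0, 0, 1]
    - [0, 0, 0, 0, 1]
    - [0, 0, 0, 0, 1]
    - [0, 0, 0, 0, 1]

```text
time: 43.13
tool_pos: [0.4337, -0.0013, 0.0113]
ee_rot: [3.14, 0.0, 1.491]
wrist_force: [-2.0, -0.5, 5.6]
width: 0.0657
finger_force: 30.0
```

Request:
servo_tool:
  moves:
    - [0, 0, -0.6, 0, 1]
    - [0, 0, -1.6, 0, 1]
    - [0, 0, -3, 0, 1]
    - [0, 0, -4.4, 0, 1]
    - [0, 0, -5.8, 0, 1]
    - [0, -0.2, -7.2, 0, 1]
    - [0.6, -0.6, -8.4, 0, 1]
    - [1.6, -1, -9.4, 0, 1]
    - [3, -1.4, -9.6, 0, 1]
    - [4.5, -1.6, -9.6, 0, 1]

```text
time: 43.97
tool_pos: [0.4027, 0.1148, 0.2534]
ee_rot: [3.136, -0.001, 1.488]
wrist_force: [1.2, -0.4, -0.3]
width: 0.0662
finger_force: 30.0
```

Request:
servo_tool:
  moves:
    - [1.4, -0.1, 0, 0, 1]
    - [2.9, -0.2, 0, -0.2, 1]
    - [4.4, -0.3, 0, -0.4, 1]
    - [5.9, -0.4, 0, -0.6, 1]
    - [7.2, -0.4, 0, -0.8, 1]
    - [8, -0.4, 0, -1, 1]
    - [8, -0.4, 0, -1, 1]

```text
time: 44.55
tool_pos: [0.4075, 0.3176, 0.2486]
ee_rot: [-3.139, -0.0, 1.601]
wrist_force: [-0.5, -0.5, -1.4]
width: 0.0657
finger_force: 30.0
```

```bash
python3 - <<'E'
from h import *
from bench import robot
o=robot.get_obs();print(o['tool_pos'],o['ee_rot'],o['width'],go(o,(.513,.457,.25),1.597),go(o,(.513,.457,.067),1.597))
E
```

```text
[0.40747295 0.31763855 0.24857781] [-3.13899119e+00 -2.64087128e-04  1.60096015e+00] 0.06574619486175369 [ 5.44  4.39 -0.07  0.04] [5.44 4.41 7.25 0.04]
```

Request:
servo_tool:
  moves:
    - [1.2, 1, 0, 0, 1]
    - [2.4, 2, 0, 0, 1]
    - [3.6, 3, 0, 0, 1]
    - [4.7, 4, 0, 0, 1]
    - [5.45, 4.4, 0, 0, 1]
    - [5.45, 4.4, 1.2, 0, 1]
    - [5.45, 4.4, 2.4, 0, 1]
    - [5.45, 4.4, 3.6, 0, 1]
    - [5.45, 4.4, 4.8, 0, 1]
    - [5.45, 4.4, 5.8, 0, 1]

```text
time: 45.38
tool_pos: [0.5143, 0.4514, 0.102]
ee_rot: [-3.139, 0.003, 1.594]
wrist_force: [0.7, -0.0, -2.3]
width: 0.0653
finger_force: 30.0
```

Request:
servo_tool:
  moves:
    - [0, 0, 0.5, 0, 1]
    - [0, 0, 0.9, 0, 1]
    - [0, 0, 1.2, 0, 1]
    - [0, 0, 1.3, 0, 1]
    - [0, 0, 1.3, 0, 1]
    - [0, 0, 1.3, 0, 1]

```text
time: 45.88
tool_pos: [0.5156, 0.4538, 0.0748]
ee_rot: [3.139, -0.002, 1.596]
wrist_force: [0.1, -0.1, 0.2]
width: 0.0658
finger_force: 30.0
```

Request:
servo_tool:
  moves:
    - [0.12, -0.1, 0.15, 0, 1]
    - [0.12, -0.1, 0.27, 0, 1]
    - [0.12, -0.1, 0.32, 0, 1]
    - [0.12, -0.1, 0.32, 0, 1]
    - [0.12, -0.1, 0.32, 0, 1]
    - [0.12, -0.1, 0.32, 0, 0.1]
    - [0.12, -0.1, 0.32, 0, 0.1]
    - [0.12, -0.1, 0.32, 0, 0.1]
    - [0.12, -0.1, 0.32, 0, 0.1]

```text
time: 46.63
tool_pos: [0.5121, 0.4558, 0.0642]
ee_rot: [-3.141, 0.001, 1.596]
wrist_force: [0.4, -0.0, 0.2]
width: 0.0843
finger_force: 0.0
```

Request:
servo_tool:
  moves:
    - [0, 0, -1, 0, 0.1]
    - [0, 0, -2.5, 0, 0.1]
    - [0, 0, -4, 0, 0]
    - [0, 0, -5.5, 0, 0]
    - [0, 0, -7, 0, 0]
    - [-0.5, -0.5, -7.4, 0, 0]
    - [-1.5, -1.5, -7.4, 0, 0]
    - [-2.5, -2.6, -7.4, 0, 0]
    - [-3.7, -3.6, -7.4, 0, 0]
    - [-5, -4.4, -7.4, 0, 0]

```text
time: 47.47
tool_pos: [0.4036, 0.3275, 0.2495]
ee_rot: [-3.141, 0.0, 1.597]
wrist_force: [1.1, -0.5, 0.2]
width: 0.0937
finger_force: 0.0
```

```bash
python3 - <<'E'
from h import *
from bench import robot
o=robot.get_obs();print(o['tool_pos'],o['ee_rot'],o['width'])
t=robot.snapshot('top');m=cv2.inRange(cv2.cvtColor(t['image'],cv2.COLOR_BGR2HSV),(3,100,100),(13,200,255))
[print(c,st,onz(t,c,.036).round(3),onz(t,c,.091).round(3)) for c,st in blobs(m,150)]
print(go(o,(.45,-.127,.22),1.63))
E
```

```text
[0.40356464 0.32754631 0.24952651] [-3.14101913e+00  1.13805587e-04  1.59708035e+00] 0.09369326529685958
[398.1  46.2] [382, 37, 33, 19, 463] [ 0.972 -0.062  0.036] [ 0.948 -0.055  0.091]
[166.9 231. ] [160, 223, 18, 25, 273] [0.528 0.475 0.036] [0.523 0.459 0.091]
[190.5 227.8] [182, 223, 18, 11, 189] [0.536 0.42  0.036] [0.531 0.407 0.091]
[427.1 267.1] [418, 253, 20, 28, 461] [ 0.449 -0.127  0.036] [ 0.448 -0.117  0.091]
[ 59.6 278.4] [54, 255, 13, 45, 226] [0.416 0.721 0.036] [0.416 0.695 0.091]
[-18.22   1.38   1.18  -0.31]
```

Request:
servo_tool:
  moves:
    - [-1, 0.1, 0, 0, 0]
    - [-2.5, 0.2, 0, 0, 0]
    - [-4.1, 0.3, 0, 0, 0]
    - [-5.7, 0.4, 0, 0, 0]
    - [-7.3, 0.5, 0, 0, 0]
    - [-8.9, 0.6, 0, 0, 0]
    - [-10.5, 0.8, 0, -0.1, 0]
    - [-12.1, 1, 0, -0.2, 0]
    - [-13.7, 1.2, 0, -0.3, 0]
    - [-15.3, 1.3, 0.3, -0.35, 0]

```text
time: 48.35
tool_pos: [0.4482, -0.0554, 0.2439]
ee_rot: [3.138, 0.001, 1.632]
wrist_force: [-0.0, -1.1, 0.5]
width: 0.094
finger_force: 0.0
```

Request:
servo_tool:
  moves:
    - [-1.5, 0.1, 0.4, 0, 0]
    - [-2.6, 0.1, 0.8, 0, 0]
    - [-2.9, 0.1, 0.9, 0, 0]
    - [-2.9, 0.1, 0.9, 0, 0]
    - [-2.9, 0.1, 0.9, 0, 0]
    - [-2.9, 0.1, 0.9, 0, 0]

```text
time: 48.85
tool_pos: [0.4546, -0.1242, 0.2206]
ee_rot: [3.14, -0.0, 1.634]
wrist_force: [-0.4, 0.4, 0.8]
width: 0.0944
finger_force: 0.0
```

```bash
python3 - <<'E'
from h import *
from bench import robot
o=robot.get_obs();s=robot.snapshot('wrist');print(o['tool_pos'],o['ee_rot'],o['width'])
for b in blocks(s,o):print(*b)
cv2.imwrite('pics/w9.png',s['image'])
E
```

```text
[ 0.45463907 -0.12415564  0.22064998] [ 3.14045360e+00 -2.91798935e-04  1.63378617e+00] 0.09436772107516607
[313. 218.] (279, 194, 69, 48) (0.4508, -0.1267) 66.3 46.4 3.6
```

View pics/w9.png

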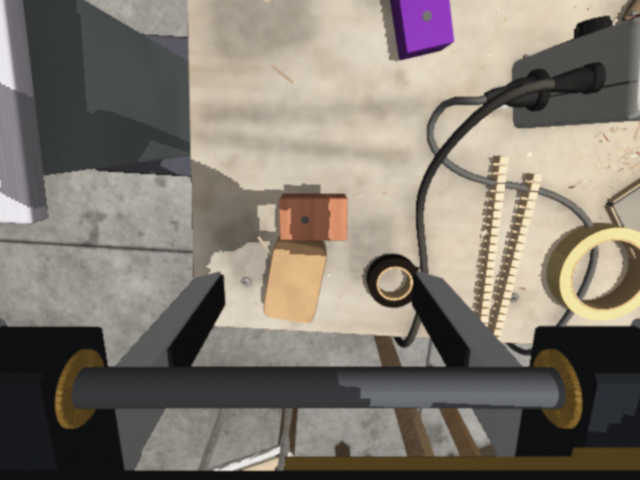

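C at (313,218), touching the cork on one long side only; both ends are free for the fingers.

Request:
servo_tool:
  moves:
    - [-0.17, -0.16, 1.4, 0, 0]
    - [-0.17, -0.16, 2.8, 0, 0]
    - [-0.17, -0.16, 4.2, 0, 0]
    - [-0.17, -0.16, 5.6, 0, 0]
    - [-0.17, -0.16, 6.7, 0, 0]
    - [-0.17, -0.16, 7.5, 0, 0]
    - [-0.17, -0.16, 8, 0, 0]
    - [-0.17, -0.16, 8.3, 0, 0]
    - [-0.17, -0.16, 8.4, 0, 0]
    - [-0.17, -0.16, 8.4, 0, 0.2]

```text
time: 49.73
tool_pos: [0.451, -0.1291, 0.0103]
ee_rot: [3.141, 0.0, 1.634]
wrist_force: [-0.2, -0.4, 0.2]
width: 0.0902
finger_force: 0.0
```

Request:
servo_tool:
  moves:
    - [0, 0, 0, 0, 1]
    - [0, 0, 0, 0, 1]
    - [0, 0, 0, 0, 1]
    - [0, 0, 0, 0, 1]
    - [0, 0, 0, 0, 1]
    - [0, 0, 0, 0, 1]
    - [0, 0, 0, 0, 1]

```text
time: 50.32
tool_pos: [0.4512, -0.1301, 0.0109]
ee_rot: [3.14, 0.001, 1.632]
wrist_force: [-0.6, -0.2, 5.9]
width: 0.0659
finger_force: 30.0
```

Request:
servo_tool:
  moves:
    - [0, 0, -0.4, 0, 1]
    - [0, 0, -1.2, 0, 1]
    - [0, 0, -2.4, 0, 1]
    - [0, 0, -3.8, 0, 1]
    - [0, 0, -5.2, 0, 1]
    - [0.2, -0.4, -6.6, 0, 1]
    - [0.8, -0.8, -8, 0, 1]
    - [1.8, -1.2, -9.2, 0, 1]
    - [3.2, -1.6, -9.6, 0, 1]
    - [4.7, -1.9, -9.6, 0, 1]

```text
time: 51.15
tool_pos: [0.3966, -0.0153, 0.2542]
ee_rot: [3.134, 0.002, 1.629]
wrist_force: [0.9, -0.1, -0.9]
width: 0.0656
finger_force: 30.0
```

Request:
servo_tool:
  moves:
    - [1.5, 0.1, 0, 0, 1]
    - [3.1, 0.2, 0, 0, 1]
    - [4.7, 0.3, 0, 0, 1]
    - [6.3, 0.4, 0, 0.1, 1]
    - [7.9, 0.6, 0, 0.2, 1]
    - [9.5, 0.8, 0, 0.35, 1]
    - [11.1, 1, 0, 0.35, 1]
    - [12.4, 1, 0, 0.35, 1]
    - [13, 1, 0, 0.35, 1]
    - [13, 1, 0, 0.35, 1]

```text
time: 51.98
tool_pos: [0.3998, 0.3133, 0.2489]
ee_rot: [-3.139, -0.0, 1.6]
wrist_force: [-0.1, -0.4, -0.9]
width: 0.0661
finger_force: 30.0
```

```bash
python3 - <<'E'
from h import *
from bench import robot
o=robot.get_obs();s=robot.snapshot('wrist')
print(o['tool_pos'],o['ee_rot'],o['width'],go(o,(.514,.353,.24),1.597))
for b in blocks(s,o,.091):print(*b)
E
```

```text
[0.39983041 0.31330077 0.24893956] [-3.13935118e+00 -9.98747703e-05  1.60035082e+00] 0.06608646068568097 [1.45 4.61 0.35 0.03]
[318. 296.] (241, 241, 155, 107) (0.4027, 0.2412) 143.4 107.9 1.8
[452. 118.] (408, 93, 89, 51) (0.5099, 0.4051) 71.7 40.1 1.7
[459.  54.] (412, 25, 94, 60) (0.5094, 0.454) 71.9 43.8 1.6
```

Request:
servo_tool:
  moves:
    - [0.4, 1, 0, 0, 1]
    - [0.8, 2.2, 0, 0, 1]
    - [1.2, 3.4, 0, 0, 1]
    - [1.45, 4.4, 0, 0, 1]
    - [1.45, 4.6, 0.6, 0, 1]
    - [1.45, 4.6, 1.6, 0, 1]
    - [1.45, 4.6, 2.8, 0, 1]
    - [1.45, 4.6, 4, 0, 1]
    - [1.45, 4.6, 5, 0, 1]
    - [1.45, 4.6, 5.8, 0, 1]

```text
time: 52.87
tool_pos: [0.5143, 0.347, 0.1023]
ee_rot: [-3.139, 0.002, 1.594]
wrist_force: [0.4, 0.2, -1.0]
width: 0.0658
finger_force: 30.0
```

Request:
servo_tool:
  moves:
    - [0, 0, 0.5, 0, 1]
    - [0, 0, 0.9, 0, 1]
    - [0, 0, 1.2, 0, 1]
    - [0, 0, 1.3, 0, 1]
    - [0, 0, 1.3, 0, 1]
    - [0, 0, 1.3, 0, 1]

```text
time: 53.37
tool_pos: [0.5157, 0.3499, 0.0738]
ee_rot: [3.14, -0.001, 1.596]
wrist_force: [-0.0, 0.6, -0.2]
width: 0.0655
finger_force: 30.0
```

Request:
servo_tool:
  moves:
    - [0.13, -0.08, 0.12, 0, 1]
    - [0.13, -0.08, 0.23, 0, 1]
    - [0.13, -0.08, 0.29, 0, 1]
    - [0.13, -0.08, 0.29, 0, 1]
    - [0.13, -0.08, 0.29, 0, 1]
    - [0.13, -0.08, 0.29, 0, 0.1]
    - [0.13, -0.08, 0.29, 0, 0.1]
    - [0.13, -0.08, 0.29, 0, 0.1]
    - [0.13, -0.08, 0.29, 0, 0.1]

```text
time: 54.12
tool_pos: [0.5128, 0.3526, 0.0649]
ee_rot: [-3.141, 0.0, 1.595]
wrist_force: [-0.1, 0.7, -0.4]
width: 0.084
finger_force: 0.0
```

Request:
servo_tool:
  moves:
    - [0, 0, -1, 0, 0.1]
    - [0, 0, -2.5, 0, 0.1]
    - [0, 0, -4, 0, 0]
    - [0, 0, -5.5, 0, 0]
    - [0, 0, -7, 0, 0]
    - [0, -1.2, -7.4, 0, 0]
    - [0, -2.4, -7.4, 0, 0]
    - [0, -3, -7.4, 0, 0]
    - [0, -3, -7.4, 0, 0]
    - [0, -3, -7.4, 0, 0]

```text
time: 54.95
tool_pos: [0.4378, 0.351, 0.2506]
ee_rot: [3.14, -0.0, 1.596]
wrist_force: [0.1, 0.1, -1.3]
width: 0.094
finger_force: 0.0
```

```bash
python3 - <<'E'
from h import *
from bench import robot
o=robot.get_obs();s=robot.snapshot('wrist')
print(o['tool_pos'],o['ee_rot'],o['width'])
for b in blocks(s,o,.091):print(*b)
cv2.imwrite('pics/fin.png',s['image'])
t=robot.snapshot('top');m=cv2.inRange(cv2.cvtColor(t['image'],cv2.COLOR_BGR2HSV),(3,100,100),(13,200,255))
[print(c,st) for c,st in blobs(m,100)]
E
```

```text
[0.43777824 0.35096678 0.25058893] [ 3.14036608e+00 -3.50031197e-04  1.59634227e+00] 0.09397601700075614
[399. 216.] (362, 192, 77, 49) (0.512, 0.3572) 68.2 44.0 1.5
[404. 161.] (364, 138, 81, 48) (0.5117, 0.4054) 68.3 40.1 1.5
[408. 100.] (367, 74, 84, 53) (0.5114, 0.4559) 68.7 41.0 1.5
[398.3  46.2] [383, 37, 32, 19, 459]
[186.3 144.5] [172, 141, 31, 7, 120]
[213.2 236.1] [205, 223, 18, 28, 444]
[ 59.6 278.6] [54, 255, 13, 45, 226]
```

View pics/fin.png

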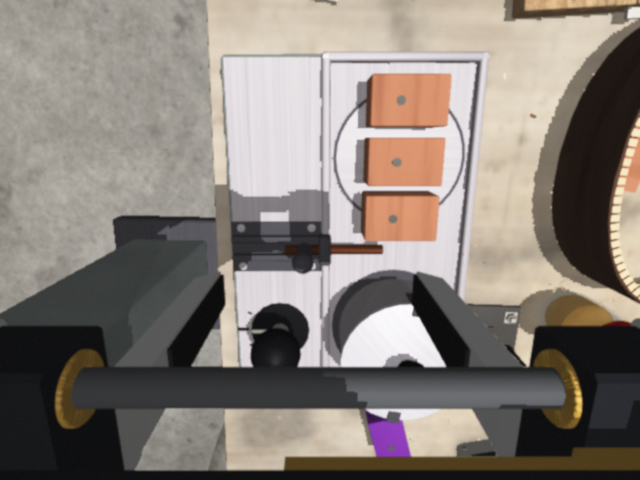

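The three blocks lie flat at (408,100), (404,161) and (399,216). The bolt bar is home behind the pot (to 383,249), the dial pointer faces the front (258,330), and the gripper is clear of everything.

```bash
python3 -c "
from bench import robot
print(robot.close_job())"
```

```text
the job is handed in; nothing more can be done
None
```

The job is handed in after about 55 s of the 210 s, but the hand-in call returned no verdict: the bolt was worked free and pushed home behind the pot on the heating ring, the dial was set to the long mark, and all three neck blocks present lie flat on the parking side.

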